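Post the moth cassettes into the stacking trays

TASK

Post both flat moth-repellent cassettes into the top storage tray, each through the slot whose rim has its own colour, and push each one right through its slot past the weighted flap so that it slides down out of the slot and rests in the compartment behind. Do not disturb the white dish with its glass bauble, the hanger or the shoe tree.

Things in the scene. Friction and masses are not known exactly. Their poses are not given: they have to be found in the camera images.
- cassette_green: flat green plastic moth cassette, pale grille on both faces, 10 mm thick (own x), 56 wide (own y), 96 long (own z), about 60 g, alike either end up and either way round. Origin at its centre. It starts on end in a stand, its own z up along its length, leaning 35 degrees from vertical towards the stand's own -x.
- cassette_orange: flat orange plastic moth cassette, pale grille on both faces, 10 mm thick (own x), 56 wide (own y), 96 long (own z), about 60 g, alike either end up and either way round. Origin at its centre. It starts on end in a stand, its own z up along its length, leaning 35 degrees from vertical towards the stand's own -x.
- hood_green: clear fixed hood, 98 mm wide, whose posting slot has a green rim. Origin: centre of the slot's mouth, 200 mm above the shelf; own z up. Flat face round the mouth, 50 mm up and down the slope, falling towards own -x at 30 degrees from level. Slot long side along own y; it runs square into the face along own (0.5, 0, -0.866). Behind the face a level roof 25 mm above the origin, to own x = 170 mm.
- hood_orange: clear fixed hood, 98 mm wide, whose posting slot has a orange rim. Origin: centre of the slot's mouth, 200 mm above the shelf; own z up. Flat face round the mouth, 50 mm up and down the slope, falling towards own -x at 30 degrees from level. Slot long side along own y; it runs square into the face along own (0.5, 0, -0.866). Behind the face a level roof 25 mm above the origin, to own x = 170 mm.
- chute_green (a point): end of the green slot's chute, on its centre line, 66 mm in from the mouth. The rim is a funnel, 24 x 69 mm at the mouth, narrowing in 7 mm to a straight chute 13 x 60 mm, which ends here; below it lies a closed compartment, its floor 117 mm lower than the mouth.
- chute_orange (a point): end of the orange slot's chute, on its centre line, 66 mm in from the mouth. The rim is a funnel, 24 x 69 mm at the mouth, narrowing in 7 mm to a straight chute 13 x 60 mm, which ends here; below it lies a closed compartment, its floor 117 mm lower than the mouth.
- flap_green (a joint): tipping flap across the green chute, 68 mm in; 0 closed, 1.75 fully open; a counterweight shuts it below 1.1 rad and tips it open and holds it open above. A cassette let go in the slot stops on it, about 28 mm sticking out. Pushing the cassette's end with 1 to 5 N swings the flap; after some 15 mm of push, at the latest when flush, the flap tips open and the cassette slides in by itself.
- flap_orange (a joint): tipping flap across the orange chute, 68 mm in; 0 closed, 1.75 fully open; a counterweight shuts it below 1.1 rad and tips it open and holds it open above. A cassette let go in the slot stops on it, about 28 mm sticking out. Pushing the cassette's end with 1 to 5 N swings the flap; after some 15 mm of push, at the latest when flush, the flap tips open and the cassette slides in by itself.
- stand_green: fixed wooden stand of the green cassette: base 110 (own x) x 84 (own y) x 12 mm, origin at the centre of its underside. Slanted pocket 13 x 60 mm inside, leaning 35 degrees towards own -x, floor centre at own (20, 0, 22) mm; walls 5-6 mm thick cover the cassette's lower 52 mm (lower face, -x side), 36 to 40 mm elsewhere; its upper 44 mm are free.
- stand_orange: fixed wooden stand of the orange cassette: base 110 (own x) x 84 (own y) x 12 mm, origin at the centre of its underside. Slanted pocket 13 x 60 mm inside, leaning 35 degrees towards own -x, floor centre at own (20, 0, 22) mm; walls 5-6 mm thick cover the cassette's lower 52 mm (lower face, -x side), 36 to 40 mm elsewhere; its upper 44 mm are free.
- tray_stack: fixed stack of three clear trays, 220 (own x) x 210 (own y) mm, tiers 40, 40 and 50 mm high, the two hoods on the top one; with them it is 225 mm high. Origin at the centre of its underside; the slot mouths lie at own x = -60 mm, y = +53 and -53 mm.
- dish: white ceramic dish, 110 mm across, 30 mm high, loose, holding the bauble. Origin at the centre of its underside.
- bauble_center (a point): centre of the red glass bauble, a ball of 60 mm diameter with a small silver cap, loose in the dish.
- hanger: silver aluminium clothes hanger lying flat, 8 mm thick. Origin at one end of its straight bar, which runs 340 mm along own x; its shoulders reach own y = 79 mm and its hook 158 mm.
- shoe_tree: small wooden shoe tree lying on the shelf, 204 mm along own x, 66 mm wide, 62 mm high, loose. Origin at the middle of its underside.
Not all that is in view belongs to the job. Several things have the shape of the cassette_orange; the one meant has the colours described above. Of the things that look like the cassette_green, the larger one is meant.

How it is judged:
At the end, for the whole second after the job is handed in: Each cassette rests (under 0.02 m/s) in the compartment behind the slot of its own colour: its centre 65 to 125 mm below the slot's mouth and within the hood's walls (at least about 20 mm of slot free above it) (z of cassette_green in the frame of hood_green between -0.125 and -0.065 m and y of cassette_green in the frame of hood_green between -0.05 and 0.05 m and x of cassette_green in the frame of hood_green between -0.045 and 0.17 m and linear speed of each of cassette_green, cassette_orange below 0.02 m/s and z of cassette_orange in the frame of hood_orange between -0.125 and -0.065 m and y of cassette_orange in the frame of hood_orange between -0.05 and 0.05 m and x of cassette_orange in the frame of hood_orange between -0.045 and 0.17 m); the robot touches nothing.
It fails at once if the bauble is moved by more than 25 mm (distance of bauble_center from where it was at the start of the episode above 0.025 m).
It fails at once if the dish is moved by more than 25 mm (distance of dish from where it was at the start of the episode above 0.025 m).
It fails at once if the hanger is moved by more than 25 mm (distance of hanger from where it was at the start of the episode above 0.025 m).
It fails at once if the shoe tree is moved by more than 25 mm (distance of shoe_tree from where it was at the start of the episode above 0.025 m).
It also fails if it takes over 67 s, if anything falls off the work surface, if the arm or the gripper's body presses on something with over 40 N, if the wrist force passes 120 N, or if a joint passes its speed limit or range.

ROBOT

A 6-joint arm with a two-finger parallel gripper is mounted at the origin on the work surface. World frame = base frame: x ahead of the robot, y to its left, z up, the work surface at z = 0. Lengths are in m, angles in rad, forces in N, time in s.
With the tool pointing down it reaches from about 0.375 to 0.9 m from the base axis. Payload 3.1 kg.
Tool frame: the origin (TCP) lies on the centre line of the jaws, within the pads' length; the fingertips stand 17 mm ahead of it and the grasp point (between the pads) lies 2 mm behind it; y points along the fingers, z is the direction in which the jaws open and shut, and the axes are right-handed (so a half turn about y gives the same grasp; the last joint's range is limited). The gripper opens to 85 mm and grips with 20 to 120 N. Pads are 22 mm wide; open, the fingers measure 114 mm over their backs; the gripper's body (76 mm by 85 mm) begins 54 mm behind the grasp point. The pads swing forward as they close: fully open they stand 13 mm farther back than shut.
Start: joints at [-1.373, 0.527, 1.433, -0, 1.181, -0.178], TCP at [0.23, -0.581, 0.248] pointing down, gripper open.
Joint ranges: [-3.08, 3.08], [-0.75, 2.2], [0.22, 2.44], [-1.43, 4.57], [0, 2.65], [-2.85, 2.85]. Speed limits (rad/s): [2.79, 2.79, 3.14, 3.14, 3.14, 3.14].

INTERFACE

Orientations are given as a unit quaternion [x, y, z, w].
In Python, from station import manip gives the robot as it stands.
- The arm moves only by the shell command python3 -m handwheel 'ROWS' [FORCE]. ROWS is JSON, one flat list of numbers, 7 for each row, row after row: the shift along the tool's x, y, z in cm, then the turn, a rotation vector about the tool's x, y, z in rad, then the finger opening in cm, from 0 to 8.54. A call has 1 to 10 rows; each row is the pose to reach, as a shift and turn from the pose commanded when the call began, along the tool's axes at that moment; what a row does not reach only later rows make up. A row lasts 1/12 s, in which the tool goes at most 41.7 mm and 7.16 degrees, less where a joint would pass 70% of its speed; a pose out of reach is approached as far as the arm can. A call with a gripper value outside its range is refused whole. The fingers move at their own pace and stop on an object; FORCE is the grip in N (left out, the last holds). Time passes only in rows, so rows that repeat a pose let the fingers close. It gives the time, the measured TCP pose, the force and the opening at its end, in the units of the state.
- manip.sense(): the state, without advancing time (a new reading comes with each control period).
- manip.snapshot(name): name is "side" or "top"; returns a dict with "frame" (420x560x3 uint8, red, green, blue), "depth" (420x560 float32, m along the optical axis (not along the pixel's ray), 0 where there is no reading), "camera_matrix" (3x3 intrinsics, pixels), "k1" (the pictures are not rectified: a ray, as slopes to the right and down, at radius r is drawn at 1 + k1 r^2 times it, then the intrinsics apply), "rvec" (rotation vector, rad) and "tvec" (3), from world to camera coordinates, as OpenCV has them. Camera axes: x right, y down, z forward; pixel columns grow to the right and rows downward; lengths in m; the calibration is good to about 2 mm. A picture is of the moment at which its call begins.
- manip.sign_off(): hands the job in, once; it reports no verdict.
The state is a dict: "t": time; "q": joint angles; "qd": joint speeds; "tau": joint torques, N m; "tcp_pos": TCP position; "tool_rot": TCP orientation; "force": force on the tool from outside, world axes, zero at the start; "ft_torque": the same for the moment, N m; "finger_gap": opening from 0.0 (shut) to 1.0 (fully open).
Only numpy, scipy, OpenCV 4.12 (cv2) and the standard library are available. Lean on these libraries where they do the work, as an engineer would, in place of code of your own. Each camera call takes 0.05 s, during which the arm holds its last target.

## Working session

There is one attempt and no reset: what is moved stays moved. The work goes in short steps, Python scripts to look and compute and a shell command to move; the robot and the scene stay as the last step left them, time stands still between calls to the robot, and variables do not carry over. Pictures are saved under pics/ and viewed, and the job is handed in when it is done.

```bash
ls; mkdir -p pics
python3 - <<'E'
from station import manip
import cv2,numpy as np
print(manip.sense())
for n in("side","top"):
    s=manip.snapshot(n)
    np.savez(f"{n}0.npz",**{k:v for k,v in s.items()})
    print(n,s["camera_matrix"].tolist(),s["k1"],s["rvec"],s["tvec"])
    cv2.imwrite(f"pics/{n}0.png",s["frame"][:,:,::-1])
E
```

```text
pics
{'t': 0.0, 'q': array([-1.37247220e+00,  5.28470193e-01,  1.43392126e+00, -2.16185486e-05,
        1.18139306e+00, -1.78498285e-01]), 'qd': array([ 2.75445554e-04, -8.34399624e-04, -6.29067779e-04,  7.58290412e-04,
        5.07246048e-05,  4.15774739e-05]), 'tau': array([-1.76569461e-03, -4.42362893e+01, -1.78022915e+01, -4.77775739e-04,
        8.42971931e-03, -8.48377795e-06]), 'tcp_pos': array([ 0.22986498, -0.58045362,  0.24732508]), 'tool_rot': array([-0.13245754,  0.69536702, -0.69381735,  0.13242804]), 'force': array([-0.7993855 ,  0.09730976, -0.15677957]), 'ft_torque': array([-0.03191014, -0.02294486, -0.00821648]), 'finger_gap': 0.999993620430158}
side [[471.95818471787857, 0.0, 279.1479682297765], [0.0, 471.95818471787857, 211.1024182051014], [0.0, 0.0, 1.0]] -0.07844746470980381 [ 2.40955841 -0.28107962  0.10942241] [-0.50965697  0.194304    1.51636243]
top [[543.248777181982, 0.0, 275.1092813943377], [0.0, 543.248777181982, 206.43995204468743], [0.0, 0.0, 1.0]] 0.07018282904265617 [ 2.13619118 -2.10611354  0.17860812] [0.00414981 0.55699389 1.41248764]
```

View pics/side0.png

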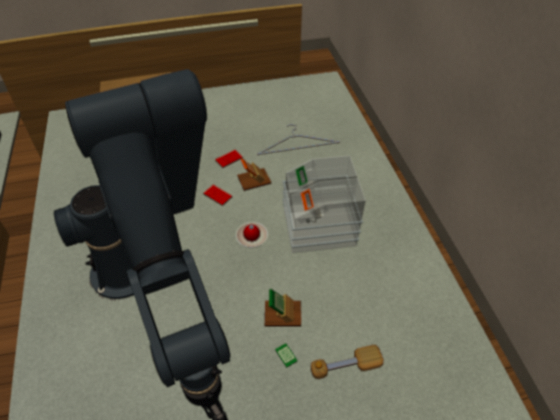

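View pics/top0.png

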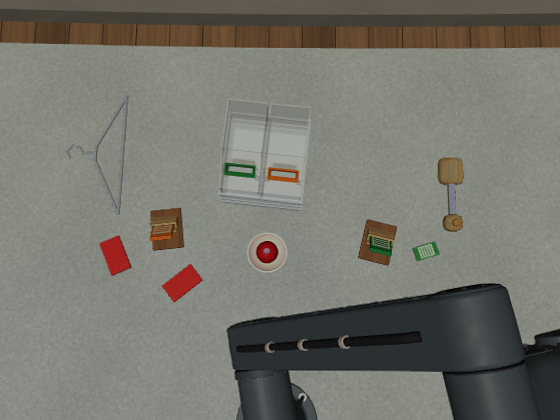

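```bash
cat > h.py <<'E'
import numpy as np,cv2
def load(n): return dict(np.load(n))
def cam(s):
    R=cv2.Rodrigues(s["rvec"])[0];t=s["tvec"].reshape(3);return R,t,s["camera_matrix"],float(s["k1"])
def slopes(s,uv):
    R,t,K,k=cam(s);uv=np.atleast_2d(np.asarray(uv,float))
    d=np.array([k,0,0,0.]);return cv2.undistortPoints(uv.reshape(-1,1,2),K,d).reshape(-1,2)
def ray(s,uv):
    R,t,K,k=cam(s);m=slopes(s,uv);d=np.c_[m,np.ones(len(m))]@R;return -R.T@t,d
def onplane(s,uv,z):
    c,d=ray(s,uv);return c+d*((z-c[2])/d[:,2])[:,None]
def bydepth(s,uv):
    c,d=ray(s,uv);uv=np.atleast_2d(uv).astype(int);return c+d*s["depth"][uv[:,1],uv[:,0]][:,None]
def proj(s,P):
    R,t,K,k=cam(s);return cv2.projectPoints(np.atleast_2d(np.asarray(P,float)),s["rvec"],s["tvec"],K,np.array([k,0,0,0.]))[0].reshape(-1,2)
E
python3 - <<'E'
from h import *
t=load("top0.npz");s=load("side0.npz")
a=t["frame"][130:270,90:450][:,:,::-1]
cv2.imwrite("pics/ct.png",cv2.resize(a,None,fx=2.2,fy=2.2,interpolation=cv2.INTER_CUBIC))
b=np.hstack([cv2.resize(t["frame"][200:280,330:450],(480,320),interpolation=2),cv2.resize(t["frame"][200:270,135:200],(297,320),interpolation=2)])
c=np.hstack([cv2.resize(s["frame"][280:350,250:330],(366,320)),cv2.resize(s["frame"][145:195,225:285],(384,320))])
c=np.pad(c,((0,0),(0,b.shape[1]-c.shape[1]),(0,0)))
im=cv2.resize(np.vstack([b,c]),None,fx=.93,fy=.93)
cv2.imwrite("pics/cc.png",im[:,:,::-1])
for n,(x,y,w,h) in {"gst":(355,215,45,52),"ost":(145,203,42,50)}.items():
    pass
E
```

```text
(no output)
```

View pics/cc.png

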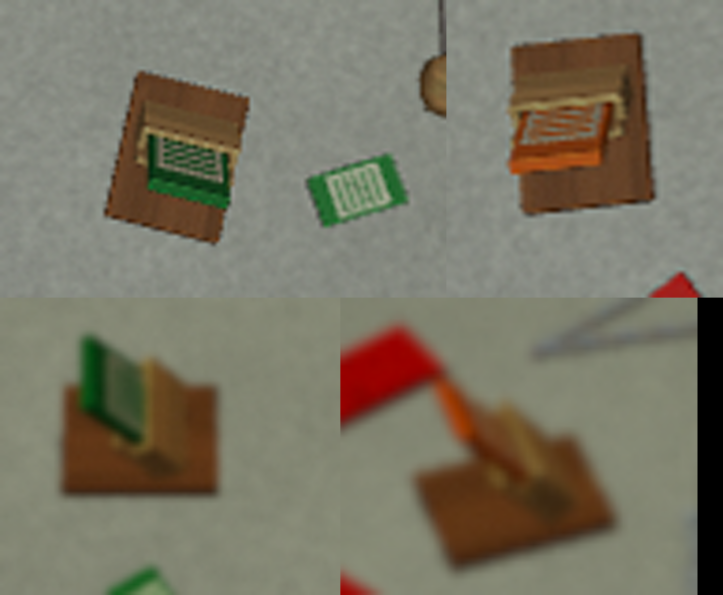

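View pics/ct.png

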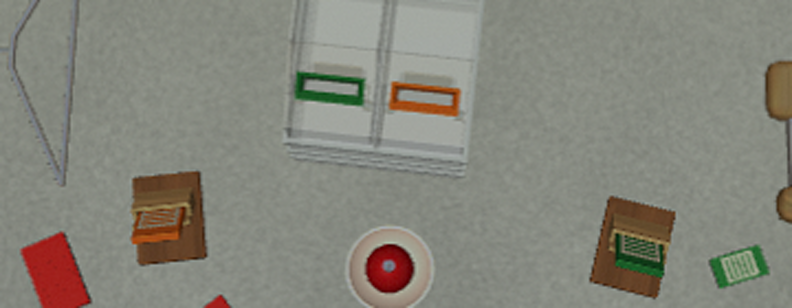

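Run:
```python
from h import *
t=load("top0.npz");s=load("side0.npz")
hsv=cv2.cvtColor(t["frame"],cv2.COLOR_RGB2HSV)
def fit(P,C):
    # rigid 2D fit of model P to C
    a,b=P.mean(0),C.mean(0);H=(P-a).T@(C-b);th=np.arctan2(H[0,1]-H[1,0],H[0,0]+H[1,1])
    R=np.array([[np.cos(th),-np.sin(th)],[np.sin(th),np.cos(th)]]);o=b-R@a
    return th,o,np.linalg.norm((P@R.T+o)-C,axis=1)
# stand corners: order TL,TR,BR,BL in image;  image up=+x world
g=np.array([[366.8,219.4],[396.9,226.1],[388.3,265.3],[358.2,258.1]])
fx=297/65*.93;fy=4*.93*320/280/ (320/280) 
ox=np.array([[513,45],[640,34],[654,198],[524,213]])
o=np.c_[135+(ox[:,0]-446)/fx,200+ox[:,1]/(320/70*.93)]
M=np.array([[55,42],[55,-42],[-55,-42],[-55,42]])/1000
for n,p in(("g",g),("o",o)):
    W=onplane(t,p,.012)[:,:2];th,c,e=fit(M,W);print(n,p.round(1).tolist(),W.round(3).tolist(),"yaw",np.degrees(th),c,e)
# rims
mg=cv2.inRange(hsv,(50,110,30),(85,255,255));mo=cv2.inRange(hsv,(5,150,80),(18,255,255))
for n,m,box in(("g",mg,(215,155,50,30)),("o",mo,(262,160,45,30)),("cg",mg,(360,225,40,35)),("co",mo,(145,215,40,30))):
    x,y,w,h=box;q=np.zeros_like(m);q[y:y+h,x:x+w]=m[y:y+h,x:x+w]
    uv=np.argwhere(q)[:,::-1].astype(np.float32);r=cv2.minAreaRect(uv);print(n,len(uv),uv.mean(0),r)
    bx=cv2.boxPoints(r);W=onplane(t,bx,.2);print(onplane(t,[r[0]],.2),W.round(4).tolist())
    P=bydepth(t,uv);print("depth z",np.percentile(P[:,2],[5,25,50,75,95]).round(4),"ctr",P.mean(0))
c,e=cv2.Rodrigues(t["rvec"])[0],0
# dish, bauble
mr=cv2.inRange(hsv,(0,160,80),(5,255,255));uv=np.argwhere(mr[235:270,245:290])[:,::-1]+[245,235];print("bauble",onplane(t,[uv.mean(0)],.04),bydepth(t,[uv.mean(0)]))
```

```text
g [[366.8, 219.4], [396.9, 226.1], [388.3, 265.3], [358.2, 258.1]] [[0.531, -0.239], [0.514, -0.321], [0.407, -0.295], [0.425, -0.215]] yaw -12.996319817735898 [ 0.46904464 -0.26737776] [0.00115033 0.00052398 0.00124179 0.00045756]
o [[150.8, 210.6], [180.7, 208.0], [183.9, 246.6], [153.4, 250.1]] [[0.548, 0.355], [0.556, 0.274], [0.449, 0.259], [0.439, 0.342]] yaw 6.98099522436057 [0.49800516 0.30760173] [0.00067083 0.00185089 0.00090758 0.00072044]
g 222 [239.13963 170.491  ] ((239.43287658691406, 169.88766479492188), (30.463272094726562, 12.14343547821045), 6.009005546569824)
[[0.61923419 0.09850478 0.2       ]] [[0.6076, 0.1367, 0.2], [0.638, 0.1346, 0.2], [0.6309, 0.0602, 0.2], [0.6006, 0.0626, 0.2]]
depth z [0.188  0.1919 0.195  0.2027 0.2081] ctr [0.6184249  0.09943493 0.19700834]
o 240 [282.44583 175.1875 ] ((282.48779296875, 174.60975646972656), (30.47910499572754, 12.368331909179688), 6.340191841125488)
[[ 0.60871945 -0.00683721  0.2       ]] [[0.5971, 0.0316, 0.2], [0.6279, 0.0288, 0.2], [0.6204, -0.0453, 0.2], [0.5896, -0.0422, 0.2]]
depth z [0.1892 0.1923 0.1962 0.2028 0.2082] ctr [ 0.60534763 -0.00650042  0.20816686]
cg 208 [379.9279  247.25961] ((380.2941589355469, 245.8235626220703), (24.738632202148438, 14.067066192626953), 14.03624439239502)
[[ 0.43802847 -0.24071157  0.2       ]] [[0.4284, -0.2083, 0.2], [0.4611, -0.2169, 0.2], [0.4476, -0.2731, 0.2], [0.4152, -0.2643, 0.2]]
depth z [0.058  0.0767 0.0937 0.0985 0.1025] ctr [ 0.44556665 -0.25752401  0.100557  ]
co 484 [166.71074 233.5785 ] ((166.0, 229.5), (29.0, 32.0), 90.0)
[[0.47007941 0.27019508 0.2       ]] [[0.5047, 0.3103, 0.2], [0.5057, 0.2336, 0.2], [0.4357, 0.2304, 0.2], [0.4348, 0.3063, 0.2]]
depth z [0.0077 0.0111 0.0157 0.0906 0.1   ] ctr [0.48031903 0.3008129  0.04495717]
bauble [[0.43587398 0.03591334 0.04      ]] [[0.433069   0.03504089 0.0687355 ]]
```

```bash
cat >> h.py <<'E'
from scipy.spatial.transform import Rotation as Ro
def fr(x,y,z,yaw):
    T=np.eye(4);T[:3,:3]=Ro.from_euler('z',yaw,degrees=True).as_matrix();T[:3,3]=(x,y,z);return T
def ap(T,P): return np.atleast_2d(P)@T[:3,:3].T+T[:3,3]
SG=fr(.4690,-.2674,0,-13.3);SO=fr(.4980,.3076,0,7.0)
HG=fr(.6190,.0985,.2,-5.6);HO=fr(.6085,-.0068,.2,-5.6)
def tool_for(F,tilt,sgn=1):
    # tool axes in frame F: y = (sin,0,-cos), z = sgn*(cos,0,sin)
    a=np.radians(tilt);y=np.array([np.sin(a),0,-np.cos(a)]);z=sgn*np.array([np.cos(a),0,np.sin(a)])
    return F[:3,:3]@np.c_[np.cross(y,z),y,z]
def plan(p,R,st=None):
    if st is None:
        from station import manip; st=manip.sense()
    R0=Ro.from_quat(st["tool_rot"]).as_matrix();d=R0.T@(np.asarray(p)-st["tcp_pos"])*100
    rv=Ro.from_matrix(R0.T@R).as_rotvec()
    print("shift cm",d.round(2),"turn",rv.round(3),"rows",np.linalg.norm(d)/4.17,np.degrees(np.linalg.norm(rv))/7.16,"t",round(st["t"],2));return d,rv
def cassette_stand(F,off=-.0015):
    a=np.radians(35);ax=np.array([-np.sin(a),0,np.cos(a)]);nx=np.array([np.cos(a),0,np.sin(a)])
    fl=np.array([.02,0,.022])+off*nx
    return fl,ax,nx
E
python3 - <<'E'
from h import *
t=load("top0.npz");s=load("side0.npz")
r=Ro.from_quat([-0.13245754,  0.69536702, -0.69381735,  0.13242804]).as_matrix();print(r.round(3))
ims=[t["frame"].copy(),s["frame"].copy()]
out=[]
for F in(SG,SO):
    fl,ax,nx=cassette_stand(F)
    P=[fl+l*ax+w*np.array([0,1,0])+h*nx for l in(.052,.096) for w in(-.028,.028) for h in(-.005,.005)]
    P+= [np.array([x,y,.012]) for x in(-.055,.055) for y in(-.042,.042)]
    W=ap(F,P)
    for i,c in enumerate((t,s)):
        uv=proj(c,W);x0,y0=uv.mean(0).astype(int)-[35,30]
        crop=cv2.resize(ims[i][y0:y0+60,x0:x0+70],None,fx=5,fy=5)
        for u in uv: cv2.circle(crop,tuple(int(v) for v in ((u-[x0,y0]+.5)*5)),3,(255,0,255),1)
        out.append(crop)
for F in (HG,HO):
    a=np.radians(30);ex=np.array([np.cos(a),0,np.sin(a)])
    P=[k*.012*ex+j*np.array([0,.0345,0]) for k in(-1,1) for j in(-1,1)]+[[.17,.049,.025],[.17,-.049,.025],[.0433,.049,.025],[.0433,-.049,.025]]
    W=ap(F,P)
    for i,c in enumerate((t,s)):
        uv=proj(c,W);x0,y0=proj(c,W[:4]).mean(0).astype(int)-[35,30]
        crop=cv2.resize(ims[i][y0:y0+60,x0:x0+70],None,fx=5,fy=5)
        for u in uv: cv2.circle(crop,tuple(int(v) for v in ((u-[x0,y0]+.5)*5)),3,(255,0,255),1)
        out.append(crop)
im=np.vstack([np.hstack(out[:4]),np.hstack(out[4:])])
cv2.imwrite("pics/ov.png",cv2.resize(im,(800,343))[:,:,::-1]);cv2.imwrite("pics/ov2.png",np.vstack([np.hstack(out[4:6]),np.hstack(out[6:])])[:,:,::-1])
E
```

```text
[[-0.93  -0.     0.368]
 [-0.368  0.002 -0.93 ]
 [-0.    -1.    -0.002]]
```

View pics/ov.png

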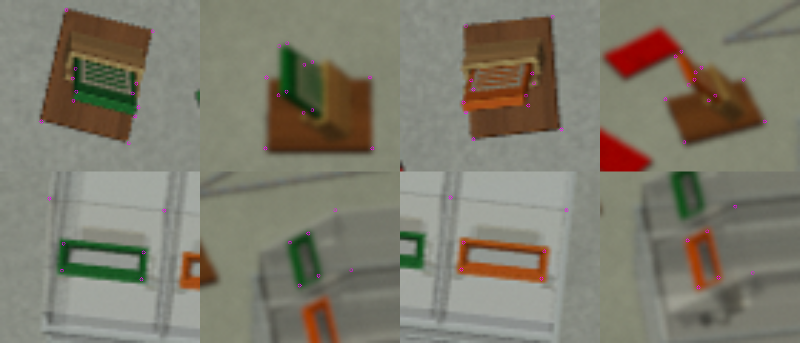

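View pics/ov2.png

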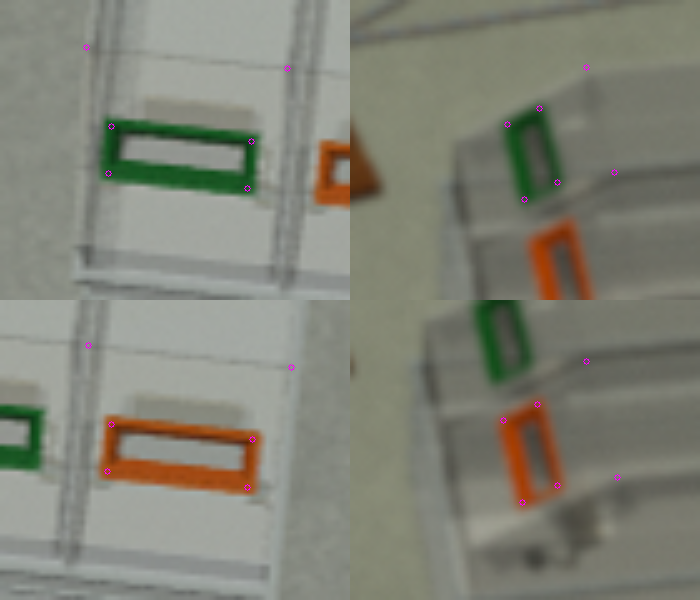

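```bash
cat >> h.py <<'E'
def grasp(F,l):
    fl,ax,nx=cassette_stand(F); return ap(F,[fl+l*ax])[0],tool_for(F,35)
def slot(F,depth):  # TCP at distance depth along slot axis from mouth (negative outside)
    a=np.radians(30);return ap(F,[np.array([np.sin(a),0,-np.cos(a)])*depth])[0],tool_for(F,30)
E
python3 -c "
from h import *
p,R=grasp(SG,.165);print(p);plan(p,R)"
```

```text
[ 0.39516605 -0.24994639  0.15629972]
shift cm [-27.53   9.17 -24.64] turn [ 0.564 -0.931  0.292] rows 9.129334288888519 9.021706910131329 t 0.1
```

```bash
python3 -m handwheel '[-7,2,-6,0.14,-0.23,0.07,3.5, -14,4,-12,0.28,-0.46,0.145,3.5, -21,6.5,-18.5,0.42,-0.7,0.22,3.5, -27.5,9.2,-24.6,0.564,-0.931,0.292,3.5, -27.5,9.2,-24.6,0.564,-0.931,0.292,3.5, -27.5,9.2,-24.6,0.564,-0.931,0.292,3.5, -27.5,9.2,-24.6,0.564,-0.931,0.292,3.5, -27.5,9.2,-24.6,0.564,-0.931,0.292,3.5, -27.5,9.2,-24.6,0.564,-0.931,0.292,3.5, -27.5,9.2,-24.6,0.564,-0.931,0.292,3.5]' 40
python3 - <<'E'
from h import *
p,R=grasp(SG,.165);plan(p,R)
from station import manip
t=manip.snapshot("top");s=manip.snapshot("side")
print(manip.sense()["q"])
cv2.imwrite("pics/a1.png",np.hstack([cv2.resize(t["frame"][200:290,320:450],(390,270)),cv2.resize(s["frame"][230:350,200:330],(292,270))])[:,:,::-1])
E
```

```text
t: 0.93
tcp_pos: [0.372, -0.3088, 0.1737]
tool_rot: [0.26, -0.428, 0.708, -0.497]
force: [0.9, -0.2, 0.3]
finger_gap: 0.409
shift cm [-6.21  1.81 -1.08] turn [ 0.083 -0.156  0.031] rows 1.5725510709528716 1.434775747826447 t 0.93
[-1.16366032  0.4219407   2.18818658  1.1586119   0.43771587 -1.81600499]
```

```bash
python3 -m handwheel '[0,0,0,0,0,0,3.5,0,0,0,0,0,0,3.5]'
python3 - <<'E'
from h import *
p,R=grasp(SG,.165);plan(p,R)
E
```

```text
t: 1.2
tcp_pos: [0.372, -0.3117, 0.1743]
tool_rot: [0.259, -0.428, 0.709, -0.496]
force: [0.2, 0.6, -0.2]
finger_gap: 0.413
shift cm [-6.48  1.8  -1.23] turn [ 0.084 -0.159  0.034] rows 1.6393745926093515 1.4593761868415702 t 1.2
```

View pics/a1.png

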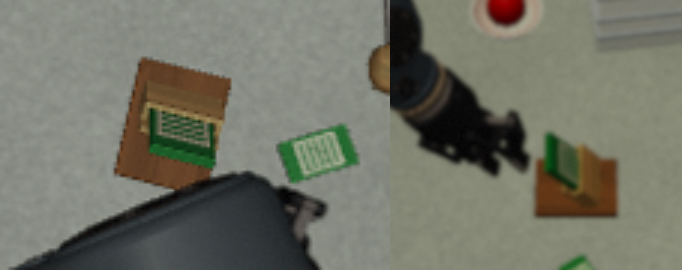

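```bash
python3 -m handwheel '[-3.2,0.9,-0.6,0.04,-0.08,0.017,3.5, -6.5,1.8,-1.2,0.084,-0.159,0.034,3.5,-6.5,1.8,-1.2,0.084,-0.159,0.034,3.5,-6.5,1.8,-1.2,0.084,-0.159,0.034,3.5]'
python3 - <<'E'
from h import *
p,R=grasp(SG,.165);plan(p,R);p,R=grasp(SG,.098);plan(p,R)
from station import manip
t=manip.snapshot("top");s=manip.snapshot("side")
print(manip.sense()["q"])
cv2.imwrite("pics/a2.png",np.hstack([cv2.resize(t["frame"][200:290,320:450],(390,270)),cv2.resize(s["frame"][230:350,200:330],(292,270))])[:,:,::-1])
E
```

```text
t: 1.53
tcp_pos: [0.3958, -0.2497, 0.1566]
tool_rot: [0.287, -0.361, 0.696, -0.551]
force: [0.5, -0.7, 0.5]
finger_gap: 0.406
shift cm [ 0.04 -0.01 -0.06] turn [-0.002  0.002  0.   ] rows 0.01794079805364087 0.027614089340842102 t 1.53
shift cm [ 0.04  6.69 -0.08] turn [-0.002  0.002  0.   ] rows 1.6053468860419806 0.027614089340842102 t 1.53
[-1.07998595  0.49188631  2.31394427  1.76250974  0.45572201 -2.53315979]
```

View pics/a2.png

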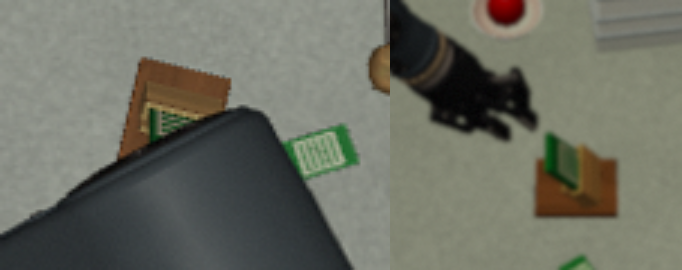

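```bash
python3 -m handwheel '[0,2,0,0,0,0,3.0,0,4,-0.05,0,0,0,3.0,0,5.5,-0.1,0,0,0,3.0,0,6.7,-0.1,0,0,0,3.0,0,6.7,-0.1,0,0,0,3.0]'
python3 - <<'E'
from h import *
p,R=grasp(SG,.098);plan(p,R)
from station import manip
s=manip.snapshot("side")
print(manip.sense()["q"],manip.sense()["force"])
cv2.imwrite("pics/a3.png",cv2.resize(s["frame"][250:350,220:330],None,fx=5,fy=5)[:,:,::-1])
E
```

```text
t: 2.05
tcp_pos: [0.4336, -0.2593, 0.0999]
tool_rot: [0.286, -0.362, 0.695, -0.551]
force: [-0.2, 0.7, 0.7]
finger_gap: 0.349
shift cm [-0.03 -0.19  0.  ] turn [-0.002 -0.    -0.002] rows 0.04535814654317114 0.020041513464794183 t 2.05
[-0.99552574  0.66598159  2.25732306  2.08744487  0.47640287 -2.80451874] [-0.13558676  0.29447101 -0.15585801]
```

View pics/a3.png

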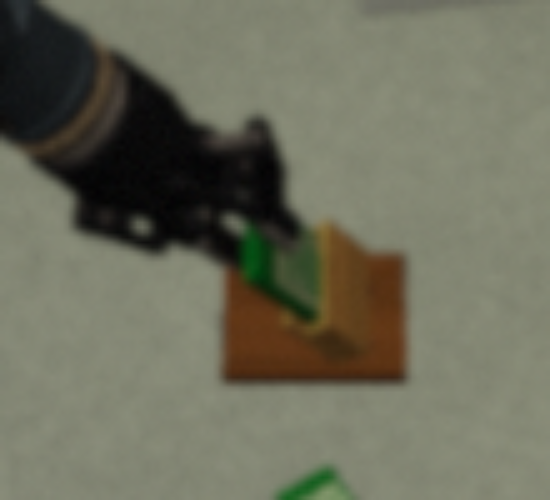

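```bash
python3 -m handwheel '[0,-0.15,0,0,0,0,0.6,0,-0.15,0,0,0,0,0.6,0,-0.15,0,0,0,0,0.6,0,-0.15,0,0,0,0,0.6,0,-0.15,0,0,0,0,0.6,0,-0.15,0,0,0,0,0.6]' 40
python3 - <<'E'
from h import *
p,R=grasp(SG,.098);plan(p,R)
from station import manip
s=manip.snapshot("side")
print(manip.sense()["q"],manip.sense()["force"],manip.sense()["finger_gap"])
cv2.imwrite("pics/a4.png",cv2.resize(s["frame"][250:350,220:330],None,fx=5,fy=5)[:,:,::-1])
E
```

```text
t: 2.6
tcp_pos: [0.431, -0.2569, 0.103]
tool_rot: [0.286, -0.362, 0.696, -0.551]
force: [-3.6, -1.7, 6.6]
finger_gap: 0.098
shift cm [0.14 0.24 0.07] turn [-0.002  0.    -0.001] rows 0.06881540586757914 0.017580024215803156 t 2.6
[-0.9972919   0.65938201  2.2633152   2.0869473   0.4768484  -2.80541071] [-3.05430138 -1.07686735  6.81199022] 0.09931198638497604
```

View pics/a4.png

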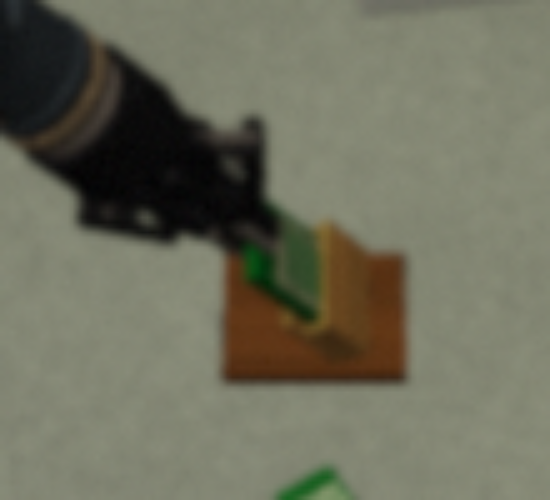

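```bash
python3 -m handwheel '[0,-1,0,0,0,0,0.6,0,-2.5,0,0,0,0,0.6,0,-4,0,0,0,0,0.6,0,-5.5,0,0,0,0,0.6,0,-6.8,0,0,0,0,0.6,0,-6.8,0,0,0,0,0.6]' 40
python3 - <<'E'
from h import *
p,R=slot(HG,-.180);print(p);plan(p,R)
from station import manip
s=manip.snapshot("side")
print(manip.sense()["q"],manip.sense()["force"],manip.sense()["finger_gap"],manip.sense()["tcp_pos"])
cv2.imwrite("pics/a5.png",cv2.resize(s["frame"][250:350,220:330],None,fx=5,fy=5)[:,:,::-1])
E
```

```text
t: 3.15
tcp_pos: [0.392, -0.2471, 0.159]
tool_rot: [0.287, -0.362, 0.695, -0.551]
force: [-0.1, 0.4, -1.2]
finger_gap: 0.106
[0.52942953 0.10728246 0.35588457]
shift cm [-37.64 -13.08  15.63] turn [-0.088 -0.112  0.071] rows 10.264471747962553 1.271727110061489 t 3.15
[-1.08705536  0.48343725  2.3176127   1.75540029  0.45704589 -2.53282491] [-0.16015859  0.24060804 -0.71677703] 0.10084115843495375 [ 0.39254352 -0.247626    0.15849059]
```

View pics/a5.png

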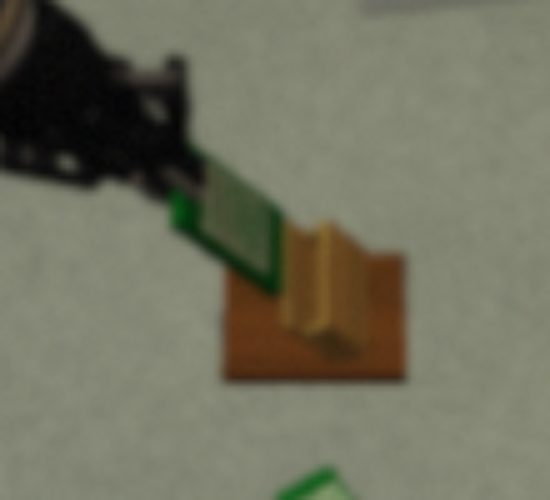

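```bash
python3 -m handwheel '[-1,-2.5,3,0,0,0,0.6,-3,-5,6,0,0,0,0.6,-6,-8,9,-0.02,-0.03,0.02,0.6,-9,-10.5,11.5,-0.04,-0.05,0.03,0.6,-12.5,-12.5,13.5,-0.05,-0.06,0.04,0.6,-16,-13,15,-0.06,-0.08,0.05,0.6,-20,-13,15.6,-0.088,-0.112,0.071,0.6,-24,-13,15.6,-0.088,-0.112,0.071,0.6,-28,-13,15.6,-0.088,-0.112,0.071,0.6,-32,-13,15.6,-0.088,-0.112,0.071,0.6]'
python3 - <<'E'
from h import *
p,R=slot(HG,-.180);print(p);plan(p,R)
from station import manip
print(manip.sense()["q"],manip.sense()["force"],manip.sense()["finger_gap"],manip.sense()["tcp_pos"])
E
```

```text
t: 4.03
tcp_pos: [0.479, -0.0749, 0.3126]
tool_rot: [0.335, -0.371, 0.641, -0.582]
force: [0.2, -0.4, -1.1]
finger_gap: 0.104
[0.52942953 0.10728246 0.35588457]
shift cm [-18.63  -2.1    4.95] turn [-0.    -0.001 -0.002] rows 4.6498781403897445 0.014714125009882558 t 4.03
[-0.50677129  0.09493756  2.03579149  0.38778044  0.55830368 -0.69177584] [ 0.19873284 -0.37647953 -1.09365391] 0.10394452184622624 [ 0.4790299  -0.0748837   0.31261168]
```

```bash
python3 -m handwheel '[-3,-1,2,0,0,0,0.6,-7,-2,4,0,0,0,0.6,-11,-2.1,4.9,0,0,0,0.6,-15,-2.1,4.9,0,0,0,0.6,-18.6,-2.1,4.9,0,0,0,0.6,-18.6,-2.1,4.9,0,0,0,0.6,-18.6,-2.1,4.9,0,0,0,0.6,-18.6,-2.1,4.9,0,0,0,0.6]'
python3 - <<'E'
from h import *
p,R=slot(HG,-.180);plan(p,R);p,R=slot(HG,-.120);plan(p,R)
from station import manip
t=manip.snapshot("top");s=manip.snapshot("side")
np.savez("t1.npz",**t);np.savez("s1.npz",**s)
print(manip.sense()["q"],manip.sense()["force"],manip.sense()["finger_gap"],manip.sense()["tcp_pos"])
cv2.imwrite("pics/a6.png",np.hstack([cv2.resize(t["frame"][100:240,180:340],(400,350)),cv2.resize(s["frame"][120:260,220:380],(400,350))])[:,:,::-1])
E
```

```text
t: 4.7
tcp_pos: [0.5271, 0.1067, 0.3533]
tool_rot: [0.337, -0.372, 0.64, -0.582]
force: [0.2, -0.0, -0.3]
finger_gap: 0.101
shift cm [-0.08 -0.11  0.33] turn [ 0.004  0.002 -0.002] rows 0.08544023645967616 0.04109478556630593 t 4.7
shift cm [-0.07  5.89  0.35] turn [ 0.004  0.002 -0.002] rows 1.4145334115001185 0.04109478556630593 t 4.7
[ 0.01870336  0.13184994  1.84862279 -0.09518077  0.64566596  0.17895947] [-0.15947892  0.13631803  0.04723823] 0.10256608110503991 [0.52744913 0.10488771 0.35375961]
```

View pics/a6.png

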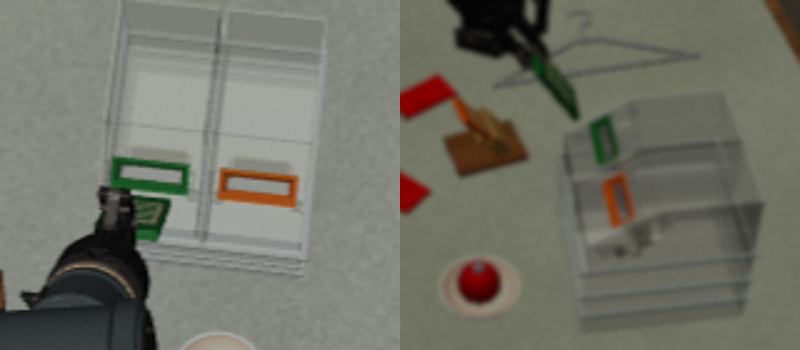

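Run:
```python
from h import *
from station import manip
t=load("t1.npz");s=load("s1.npz");st=manip.sense()
R=Ro.from_quat(st["tool_rot"]).as_matrix();p=st["tcp_pos"]
print(R.round(3).tolist())
P=[p+R@np.array([x,y,z]) for x in(-.028,.028) for y in(.1004,.0044) for z in(-.005,.005)]
o=[]
for c,(x0,y0,w,h) in((t,(205,150,60,60)),(s,(260,135,50,50))):
    uv=proj(c,P);k=400//w;im=cv2.resize(c["frame"][y0:y0+h,x0:x0+w],(w*k,h*k),interpolation=2)
    for u in uv:cv2.circle(im,tuple(int(v) for v in((u-[x0,y0]+.5)*k)),3,(255,0,255),1)
    o.append(cv2.resize(im,(400,400)))
cv2.imwrite("pics/a7.png",np.hstack(o)[:,:,::-1])
```

```text
[[-0.099, 0.495, 0.863], [-0.995, -0.048, -0.086], [-0.001, -0.868, 0.497]]
```

View pics/a7.png

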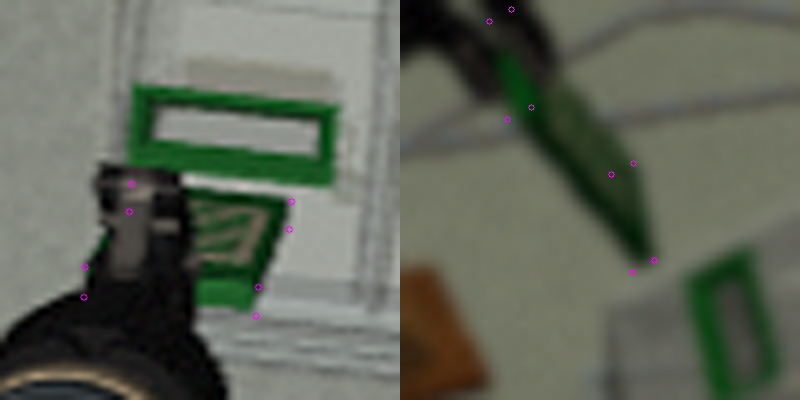

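```bash
python3 -m handwheel '[-0.1,2,0.2,0.004,0.002,-0.002,0.6,-0.1,4,0.35,0.004,0.002,-0.002,0.6,-0.1,5.9,0.35,0.004,0.002,-0.002,0.6,-0.1,5.9,0.35,0.004,0.002,-0.002,0.6]'
cat > look.py <<'E'
from h import *
from station import manip
import sys
def look(name,L,boxes,out,ends=None):
    t=manip.snapshot("top");s=manip.snapshot("side");st=manip.sense()
    R=Ro.from_quat(st["tool_rot"]).as_matrix();p=st["tcp_pos"]
    P=[p+R@np.array([x,y,z]) for x in(-.028,.028) for y in(L,L-.096) for z in(-.005,.005)]
    o=[]
    for c,(x0,y0,w,h) in((t,boxes[0]),(s,boxes[1])):
        uv=proj(c,P);k=400//w;im=cv2.resize(c["frame"][y0:y0+h,x0:x0+w],(w*k,h*k),interpolation=2)
        for u in uv:cv2.circle(im,tuple(int(v) for v in((u-[x0,y0]+.5)*k)),3,(255,0,255),1)
        o.append(cv2.resize(im,(400,400)))
    cv2.imwrite(out,np.hstack(o)[:,:,::-1])
    print("force",st["force"].round(1),"gap",round(st["finger_gap"],3),"q",st["q"].round(2))
E
python3 - <<'E'
from look import *
for d in(-.12,-.09,-.04): plan(*slot(HG,d))
look("g",.1004,[(205,150,60,60),(260,135,60,60)],"pics/a8.png")
E
```

```text
t: 5.13
tcp_pos: [0.5599, 0.1012, 0.3018]
tool_rot: [0.336, -0.373, 0.643, -0.579]
force: [0.2, 0.1, -1.1]
finger_gap: 0.1
shift cm [-0.3  -0.23  0.02] turn [ 0.003 -0.006  0.003] rows 0.0912655764667371 0.06018956971831733 t 5.13
shift cm [-0.31  2.77  0.03] turn [ 0.003 -0.006  0.003] rows 0.6684176532882882 0.06018956971831733 t 5.13
shift cm [-0.33  7.77  0.05] turn [ 0.003 -0.006  0.003] rows 1.8649007394031025 0.06018956971831733 t 5.13
force [-0.9  0.7  0.2] gap 0.1 q [ 0.01  0.25  1.86 -0.12  0.52  0.2 ]
```

View pics/a8.png

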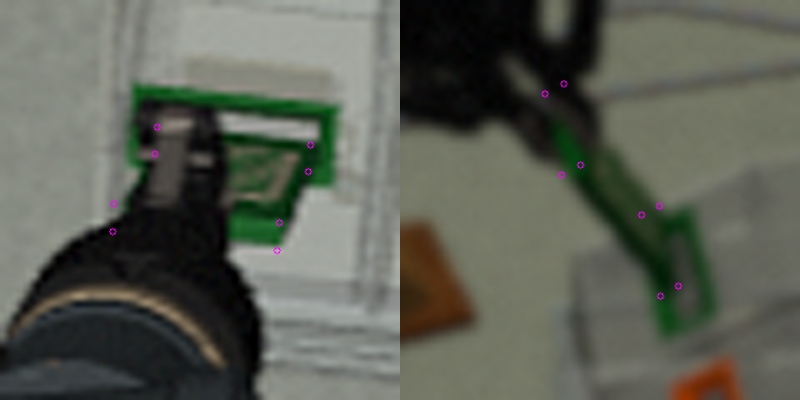

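```bash
cat >> h.py <<'E'
def avg(n=6):
    from station import manip
    L=[]
    for i in range(n):
        manip.snapshot("top");L.append(manip.sense())
    st=dict(L[-1]);P=np.array([l["tcp_pos"] for l in L]);st["tcp_pos"]=P.mean(0)
    st["tool_rot"]=Ro.from_quat([l["tool_rot"] for l in L]).mean().as_quat();st["force"]=np.mean([l["force"] for l in L],0)
    print("std mm",(P.std(0)*1000).round(2),"tcp",st["tcp_pos"].round(4),"F",st["force"].round(1),"gap",round(st["finger_gap"],3));return st
E
python3 - <<'E'
from h import *
st=avg(8)
for d in(-.12,-.09,-.04): plan(*slot(HG,d),st)
E
```

```text
std mm [0.05 0.53 0.33] tcp [0.5602 0.1035 0.3062] F [ 0.1  0.2 -0.6] gap 0.104
shift cm [-0.08  0.15 -0.2 ] turn [-0.004 -0.003  0.001] rows 0.0616796733123862 0.042545886513089035 t 5.63
shift cm [-0.08  3.15 -0.21] turn [-0.004 -0.003  0.001] rows 0.756510174240912 0.042545886513089035 t 5.63
shift cm [-0.08  8.15 -0.23] turn [-0.004 -0.003  0.001] rows 1.9545155662583735 0.042545886513089035 t 5.63
```

```bash
python3 -m handwheel '[-0.1,1,-0.2,-0.004,-0.003,0,0.6,-0.1,2,-0.2,-0.004,-0.003,0,0.6,-0.1,3.1,-0.2,-0.004,-0.003,0,0.6,-0.1,3.1,-0.2,-0.004,-0.003,0,0.6,-0.1,3.1,-0.2,-0.004,-0.003,0,0.6]'
python3 - <<'E'
from look import *
st=avg(4)
for d in(-.09,-.04): plan(*slot(HG,d),st)
look("g",.1004,[(205,150,60,60),(260,135,60,60)],"pics/a9.png")
E
```

```text
t: 6.05
tcp_pos: [0.5739, 0.1035, 0.2758]
tool_rot: [0.337, -0.371, 0.641, -0.581]
force: [-0.2, -0.2, 0.2]
finger_gap: 0.101
std mm [0.04 0.03 0.42] tcp [0.574  0.1036 0.277 ] F [-0.1 -0.7 -0.5] gap 0.1
shift cm [ 0.07 -0.07  0.07] turn [0.002 0.001 0.001] rows 0.028026370246684786 0.016245711498974073 t 6.25
shift cm [0.07 4.93 0.08] turn [0.002 0.001 0.001] rows 1.1835096029073178 0.016245711498974073 t 6.25
force [-0.4  0.4 -0.9] gap 0.102 q [ 0.01  0.31  1.86 -0.13  0.46  0.21]
```

View pics/a9.png

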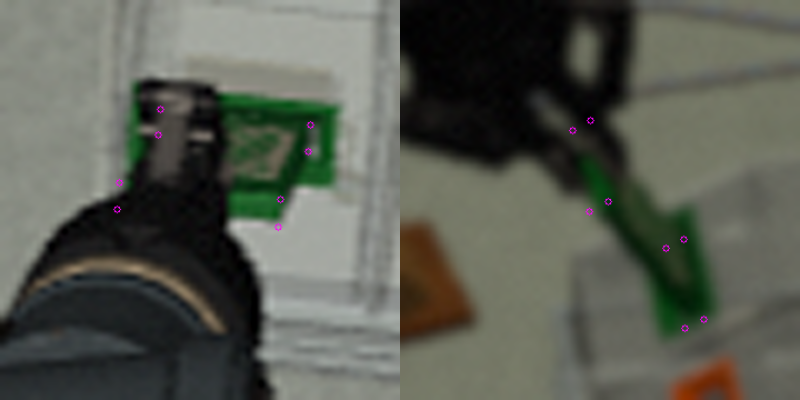

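```bash
python3 -m handwheel '[0,0.5,0,0,0,0,0.6,0,1,0,0,0,0,0.6,0,1.5,0,0,0,0,0.6,0,2,0,0,0,0,0.6,0,2,0,0,0,0,0.6]'
python3 - <<'E'
from look import *
st=avg(3)
for d in(-.07,-.04): plan(*slot(HG,d),st)
E
```

```text
t: 6.77
tcp_pos: [0.5842, 0.1024, 0.2589]
tool_rot: [0.337, -0.371, 0.641, -0.581]
force: [0.7, 0.1, 0.5]
finger_gap: 0.105
std mm [0.03 0.03 0.23] tcp [0.5841 0.1026 0.2596] F [-0.1 -0.1 -0.9] gap 0.102
shift cm [ 0.06 -0.08  0.06] turn [0.002 0.001 0.001] rows 0.027881803771004833 0.014460781691986195 t 6.92
shift cm [0.06 2.92 0.06] turn [0.002 0.001 0.001] rows 0.7006873791483196 0.014460781691986195 t 6.92
```

No contact force at 30 mm in. Continue to about the flap (another ~32 mm).

```bash
python3 -m handwheel '[0,0.5,0,0,0,0,0.6,0,1,0,0,0,0,0.6,0,1.5,0,0,0,0,0.6,0,2,0,0,0,0,0.6,0,2.5,0,0,0,0,0.6,0,3.0,0,0,0,0,0.6,0,3.0,0,0,0,0,0.6]'
python3 - <<'E'
from look import *
st=avg(3)
for d in(-.04,-.03): plan(*slot(HG,d),st)
look("g",.1004,[(205,150,60,60),(260,135,60,60)],"pics/b1.png")
E
```

```text
t: 7.5
tcp_pos: [0.5991, 0.101, 0.233]
tool_rot: [0.337, -0.371, 0.641, -0.581]
force: [-0.3, -0.6, -0.1]
finger_gap: 0.101
std mm [0.02 0.04 0.27] tcp [0.599  0.1011 0.2337] F [ 0.4 -0.4 -0.7] gap 0.102
shift cm [ 0.06 -0.07  0.06] turn [0.002 0.001 0.001] rows 0.026665958821734732 0.013944424873719464 t 7.65
shift cm [0.06 0.93 0.06] turn [0.002 0.001 0.001] rows 0.224240173958512 0.013944424873719464 t 7.65
force [-0.3 -0.2  0.7] gap 0.106 q [ 0.01  0.41  1.86 -0.15  0.36  0.23]
```

View pics/b1.png

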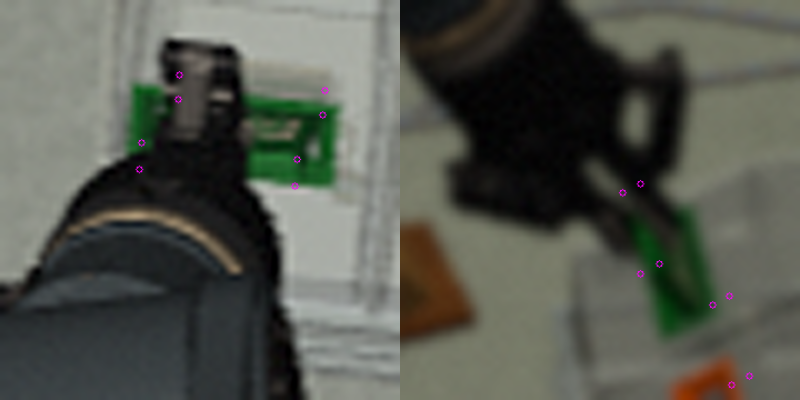

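```bash
python3 -m handwheel '[0,0.4,0,0,0,0,0.6,0,0.8,0,0,0,0,0.6,0,0.8,0,0,0,0,3,0,0.8,0,0,0,0,3,0,0.8,0,0,0,0,3,0,0,0,0,0,0,3,0,-1.5,0,0,0,0,3,0,-3,0,0,0,0,3,0,-3.4,0,0,0,0,3,0,-3.4,0,0,0,0,3]'
python3 - <<'E'
from look import *
st=avg(3)
for d in(-.073,-.017): plan(*slot(HG,d),st)
look("g",.1004,[(205,150,60,60),(260,135,60,60)],"pics/b2.png")
E
```

```text
t: 8.58
tcp_pos: [0.5821, 0.103, 0.2654]
tool_rot: [0.335, -0.369, 0.642, -0.582]
force: [0.4, -0.5, 0.7]
finger_gap: 0.351
std mm [0.06 0.05 0.49] tcp [0.582  0.1028 0.2639] F [-0.4  0.2  0.1] gap 0.35
shift cm [0.07 0.1  0.03] turn [0.    0.001 0.   ] rows 0.029763802228591936 0.006909241470824749 t 8.73
shift cm [0.07 5.7  0.03] turn [0.    0.001 0.   ] rows 1.366473190101217 0.006909241470824749 t 8.73
force [ 0.1 -0.1 -0.5] gap 0.35 q [ 0.01  0.34  1.86 -0.13  0.42  0.22]
```

View pics/b2.png

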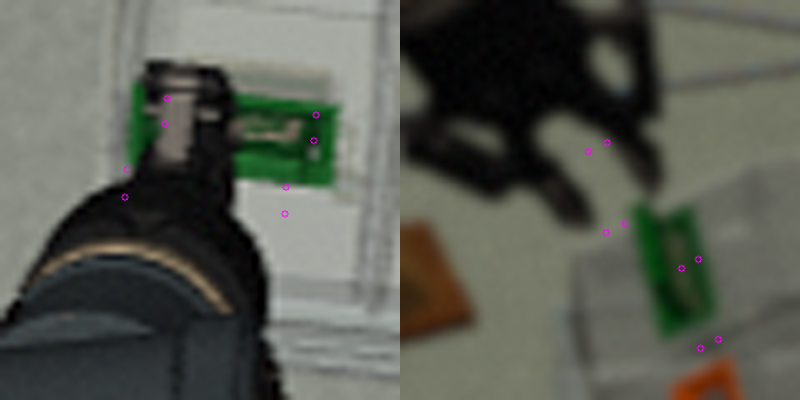

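```bash
python3 -m handwheel '[0,0,0,0,0,0,0,0,0,0,0,0,0,0,0,0,0,0,0,0,0,0,1.5,0,0,0,0,0,0,2.5,0,0,0,0,0,0,3.2,0,0,0,0,0,0,3.8,0,0,0,0,0,0,4.3,0,0,0,0,0,0,4.8,0,0,0,0,0,0,4.8,0,0,0,0,0]'
python3 - <<'E'
from look import *
st=avg(2)
for d in(-.073,-.017): plan(*slot(HG,d),st)
look("g",.1004,[(205,150,60,60),(260,135,60,60)],"pics/b3.png")
E
```

```text
t: 9.67
tcp_pos: [0.6058, 0.1003, 0.2209]
tool_rot: [0.337, -0.371, 0.641, -0.581]
force: [0.6, 0.6, -0.2]
finger_gap: 0.0
std mm [0.01 0.02 0.19] tcp [0.6057 0.1004 0.2215] F [-0.   0.  -0.6] gap -0.0
shift cm [ 0.07 -4.76  0.08] turn [0.002 0.001 0.001] rows 1.1427660458663822 0.01672030129064514 t 9.77
shift cm [0.06 0.84 0.09] turn [0.002 0.001 0.001] rows 0.2020465201941311 0.01672030129064514 t 9.77
force [-0.3  1.1 -0.2] gap -0.0 q [ 0.01  0.43  1.85 -0.16  0.34  0.24]
```

View pics/b3.png

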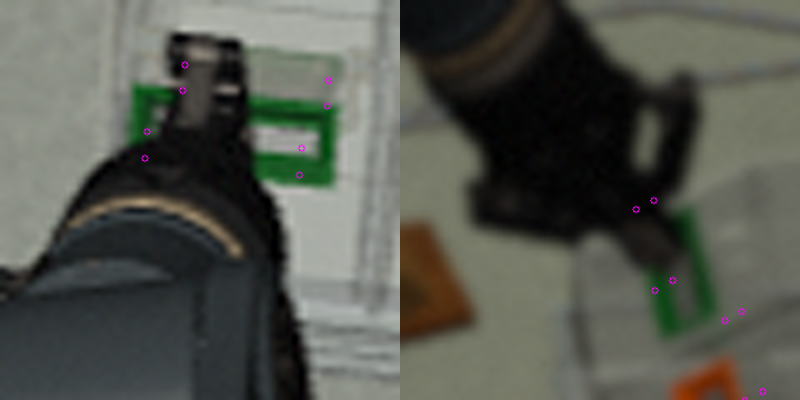

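```bash
python3 -m handwheel '[0,-3,0,0,0,0,0,0,-6,0,0,0,0,1,0,-9,0,0,0,0,2,0,-11,0,0,0,0,3.5,0,-11,0,0,0,0,3.5]'
python3 - <<'E'
from look import *
st=avg(2);p,R=grasp(SO,.165);print(p);plan(p,R,st)
print((R.T@np.array([0,0,1])).round(3),(Ro.from_quat(st["tool_rot"]).as_matrix().T@np.eye(3)).round(3).tolist())
look("g",.1004,[(205,130,80,80),(260,135,80,80)],"pics/b4.png")
E
```

```text
t: 10.28
tcp_pos: [0.5512, 0.1064, 0.3221]
tool_rot: [0.334, -0.368, 0.642, -0.583]
force: [-0.2, 0.3, -0.1]
finger_gap: 0.411
std mm [0.09 0.09 0.83] tcp [0.5512 0.1061 0.3194] F [ 0.1 -0.1 -0.4] gap 0.41
[0.42269667 0.29835391 0.15629972]
shift cm [-17.9    6.73 -20.86] turn [ 0.084 -0.185  0.118] rows 6.786067032348582 1.8781721420317323 t 10.38
[ 0.    -0.819  0.574] [[-0.097, -0.995, 0.0], [0.5, -0.049, -0.865], [0.86, -0.084, 0.503]]
force [-0.1 -0.5 -0.8] gap 0.406 q [ 0.02  0.22  1.86 -0.11  0.55  0.2 ]
```

View pics/b4.png

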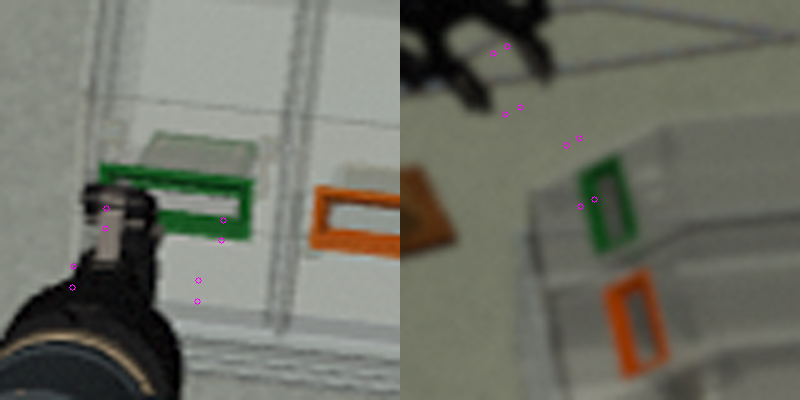

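```bash
cat > kin.py <<'E'
from h import *
from scipy.optimize import least_squares
D=[([-1.37247,.52847,1.43392,-2e-5,1.18139,-.1785],[.22986,-.58045,.24733]),
([-1.07998595,0.49188631,2.31394427,1.76250974,0.45572201,-2.53315979],[.3958,-.2497,.1566]),
([-0.99552574,0.66598159,2.25732306,2.08744487,0.47640287,-2.80451874],[.4336,-.2593,.0999]),
([-0.50677129,0.09493756,2.03579149,0.38778044,0.55830368,-0.69177584],[.4790,-.0749,.3126]),
([0.0187,.13185,1.84862,-.09518,.64567,.17896],[.52745,.10489,.35376]),
([-0.9972919,0.65938201,2.2633152,2.0869473,0.4768484,-2.80541071],[.431,-.2569,.103])]
e=lambda a,x:Ro.from_euler(a,x).as_matrix()
def fk(q,k):
    A=e('z',q[0]);B=A@e('y',q[1]);C=A@e('y',q[1]+q[2]);W=C@e('z',q[3])@e('y',q[4])
    p=A@[k[0],0,k[1]]+B@[0,0,k[2]]+C@[k[3],0,k[4]]+W@[0,0,k[5]];return p,W@e('z',q[5])
f=lambda k:np.concatenate([fk(q,k)[0]-p for q,p in D])
K=least_squares(f,[0,.3,.4,0,.4,.2]).x
if __name__=="__main__":
    print(K.round(4),np.abs(f(K)).max())
    st=__import__("station").manip.sense();p,R=fk(st["q"],K);print(p-st["tcp_pos"])
    M=R.T@Ro.from_quat(st["tool_rot"]).as_matrix();print(M.round(2))
    lo=np.array([-3.08,-.75,.22,-1.43,0,-2.85]);hi=np.array([3.08,2.2,2.44,4.57,2.65,2.85])
    for F,l in((SO,.165),(SO,.098)):
      for sg in(1,-1):
        tp,_=grasp(F,l);TR=tool_for(F,35,sg)
        def g(q):
            p,R=fk(q,K);return np.r_[(p-tp)*5,Ro.from_matrix((R@M).T@TR).as_rotvec()]
        sols=set()
        rng=np.random.default_rng(0)
        for i in range(60):
            r=least_squares(g,rng.uniform(lo,hi),bounds=(lo,hi))
            if np.abs(r.fun).max()<1e-3: sols.add(tuple(r.x.round(2)))
        print(l,sg,sols)
E
python3 kin.py
```

```text
[-0.1695  0.407   0.7903  0.1824  0.4725  0.5291] 0.12473753538079353
[ 0.0378703  -0.12508865  0.01519119]
[[-0.  0. -1.]
 [-1.  0.  0.]
 [ 0.  1.  0.]]
0.165 1 {(np.float64(1.14), np.float64(0.52), np.float64(2.13), np.float64(-1.33), np.float64(0.53), np.float64(2.21))}
0.165 -1 {(np.float64(1.14), np.float64(0.52), np.float64(2.13), np.float64(-1.33), np.float64(0.53), np.float64(-0.93))}
0.098 1 set()
0.098 -1 set()
```

```bash
sed -i 's/^    p=A@.*/    V=C@e("z",q[3]);p=A@[0,k[6],k[1]]+B@[0,0,k[2]]+C@[k[3],0,k[4]]+V@[k[0],k[7],0]+W@[0,0,k[5]];return p,W@e("z",q[5])/; s/\[0,.3,.4,0,.4,.2\]/[0,.3,.4,0,.4,.2,0,0]/' kin.py; sed -i 's/^def fk.*/def fk(q,k):/' kin.py; python3 kin.py
```

```text
[8.000e-04 2.744e-01 5.868e-01 1.127e-01 3.920e-01 2.790e-01 1.106e-01
 5.000e-04] 0.001683211494132364
[-9.48510762e-05 -3.54883076e-05 -9.04356904e-05]
[[-0.  0. -1.]
 [-1.  0.  0.]
 [ 0.  1.  0.]]
0.165 1 {(np.float64(0.52), np.float64(0.52), np.float64(2.15), np.float64(4.31), np.float64(0.25), np.float64(2.32))}
0.165 -1 {(np.float64(0.52), np.float64(0.52), np.float64(2.15), np.float64(4.31), np.float64(0.25), np.float64(-0.82))}
0.098 1 {(np.float64(0.49), np.float64(0.67), np.float64(2.11), np.float64(3.93), np.float64(0.29), np.float64(2.68))}
0.098 -1 {(np.float64(0.49), np.float64(0.67), np.float64(2.11), np.float64(3.93), np.float64(0.29), np.float64(-0.46))}
```

```bash
cat > opt.py <<'E'
from kin import *
lo=np.array([-3.08,-.75,.22,-1.40,0.02,-2.8]);hi=np.array([3.08,2.2,2.42,4.57,2.65,2.8])
M=np.array([[0,0,-1],[-1,0,0],[0,1,0.]])
def ik(tp,TR,q0):
    def g(q):
        p,R=fk(q,K);return np.r_[(p-tp)*5,Ro.from_matrix((R@M).T@TR).as_rotvec()]
    r=least_squares(g,np.clip(q0,lo+.01,hi-.01),bounds=(lo,hi));return r.x.round(2),np.abs(r.fun).max()
def gphi(F,l,phi):
    # grasp with tool turned phi about jaw axis; l = point of fingertip centre along axis; tip 17mm ahead
    fl,ax,nx=cassette_stand(F);R=tool_for(F,35)@Ro.from_euler('z',phi,degrees=True).as_matrix()
    return ap(F,[fl+l*ax])[0]-R@np.array([0,.017,0]),R
if __name__=="__main__":
    for phi in range(-50,51,10):
        o=[]
        for l in(.15,.078):
            tp,TR=gphi(SO,l,phi)
            best=min((ik(tp,TR,q0) for q0 in([.5,.5,2.1,-.5,.4,.5],[.5,.5,2.1,-1.2,.3,1.5],[.3,.3,2,-.1,.5,.2])),key=lambda x:x[1]);o.append((best[0].tolist(),round(best[1],3)))
        print(phi,o)
E
python3 opt.py
```

```text
-50 [([0.86, 0.81, 1.66, -1.01, 1.3, 1.65], np.float64(0.0)), ([0.81, 0.93, 1.59, -1.05, 1.26, 1.67], np.float64(0.0))]
-40 [([0.84, 0.73, 1.76, -1.05, 1.11, 1.67], np.float64(0.0)), ([0.79, 0.85, 1.7, -1.11, 1.05, 1.71], np.float64(0.0))]
-30 [([0.79, 0.66, 1.87, -1.11, 0.9, 1.69], np.float64(0.0)), ([0.74, 0.79, 1.81, -1.2, 0.84, 1.77], np.float64(0.0))]
-20 [([0.73, 0.59, 1.97, -1.22, 0.68, 1.75], np.float64(0.0)), ([0.68, 0.73, 1.92, -1.36, 0.63, 1.88], np.float64(0.0))]
-10 [([0.64, 0.54, 2.06, -1.4, 0.45, 1.85], np.float64(0.004)), ([0.6, 0.67, 1.97, -1.4, 0.43, 1.83], np.float64(0.054))]
0 [([0.52, 0.49, 2.1, -1.4, 0.23, 1.75], np.float64(0.057)), ([0.49, 0.63, 2.01, -1.4, 0.21, 1.72], np.float64(0.109))]
10 [([0.38, 0.51, 2.23, 3.01, 0.23, -2.8], np.float64(0.005)), ([0.35, 0.68, 2.17, 2.98, 0.34, -2.8], np.float64(0.01))]
20 [([0.23, 0.54, 2.28, 2.38, 0.42, -2.34], np.float64(0.0)), ([0.21, 0.71, 2.21, 2.5, 0.51, -2.48], np.float64(0.0))]
30 [([0.08, 0.59, 2.31, 2.08, 0.64, -2.22], np.float64(0.0)), ([0.08, 0.76, 2.23, 2.18, 0.68, -2.34], np.float64(0.0))]
40 [([-0.05, 0.67, 2.3, 1.86, 0.83, -2.19], np.float64(0.0)), ([-0.03, 0.82, 2.21, 1.93, 0.85, -2.27], np.float64(0.0))]
50 [([-0.15, 0.75, 2.27, 1.67, 1.0, -2.17], np.float64(0.0)), ([-0.12, 0.9, 2.16, 1.72, 1.0, -2.21], np.float64(0.0))]
```

```bash
cat >> h.py <<'E'
def sphi(F,tip,phi,lat=0):
    a=np.radians(30);R=tool_for(F,30)@Ro.from_euler('z',phi,degrees=True).as_matrix()
    return ap(F,[np.array([np.sin(a),0,-np.cos(a)])*tip+np.array([0,lat,0])])[0]-R@np.array([0,.017,0]),R
E
python3 - <<'E'
from opt import *
q=[.3,.3,2,-.6,.6,.8]
for d in(.15,.07,):
    tp,R=gphi(SO,d,-25);print(d,tp.round(3),ik(tp,R,[.7,.6,2,-1.2,.7,1.7]))
for d in(-.13,-.07,-.02):
    tp,R=sphi(HO,d,-25);print(d,tp.round(3),ik(tp,R,q))
st=avg(2);p,R=gphi(SO,.15,-25);plan(p,R,st)
E
```

```text
0.15 [0.422 0.305 0.157] (array([ 0.76,  0.62,  1.92, -1.16,  0.79,  1.71]), np.float64(8.326672684688674e-16))
0.07 [0.467 0.311 0.091] (array([ 0.71,  0.77,  1.86, -1.28,  0.73,  1.82]), np.float64(7.409452978046074e-14))
-0.13 [0.537 0.007 0.326] (array([ 0.06,  0.26,  1.84, -0.79,  0.76,  0.79]), np.float64(3.658835021194045e-10))
-0.07 [0.567 0.005 0.274] (array([ 0.05,  0.38,  1.84, -0.89,  0.67,  0.92]), np.float64(2.7803827650119313e-14))
-0.02 [0.592 0.002 0.231] (array([ 0.05,  0.47,  1.83, -0.98,  0.62,  1.02]), np.float64(4.6688069641619295e-11))
std mm [0.02 0.   0.1 ] tcp [0.551  0.1057 0.316 ] F [-0.2  0.5 -0.4] gap 0.407
shift cm [-18.63   6.44 -20.77] turn [ 0.129 -0.162 -0.316] rows 6.868108111404307 3.022295189562659 t 10.58
```

```bash
python3 -m handwheel '[-3,0,-4,0.03,-0.04,-0.07,3.5,-6,0.5,-8,0.05,-0.07,-0.14,3.5,-9,1.5,-12,0.08,-0.1,-0.21,3.5,-12,3,-15,0.1,-0.13,-0.27,3.5,-15.5,4.7,-18,0.129,-0.162,-0.316,3.5,-18.6,6.4,-20.8,0.129,-0.162,-0.316,3.5,-18.6,6.4,-20.8,0.129,-0.162,-0.316,3.5,-18.6,6.4,-20.8,0.129,-0.162,-0.316,3.5,-18.6,6.4,-20.8,0.129,-0.162,-0.316,3.5,-18.6,6.4,-20.8,0.129,-0.162,-0.316,3.5]'
python3 - <<'E'
from look import *
from opt import gphi
st=avg(3)
for l in(.15,.070): plan(*gphi(SO,l,-25),st)
t=manip.snapshot("top");s=manip.snapshot("side")
cv2.imwrite("pics/c1.png",np.hstack([cv2.resize(t["frame"][180:280,110:210],(400,400)),cv2.resize(s["frame"][120:220,200:300],(400,400))])[:,:,::-1])
print(st["q"])
E
```

```text
t: 11.42
tcp_pos: [0.4202, 0.3068, 0.1549]
tool_rot: [0.404, -0.223, 0.717, -0.522]
force: [1.0, -0.3, 0.4]
finger_gap: 0.409
std mm [0.94 1.89 1.64] tcp [0.4192 0.3092 0.1528] F [ 0.4  1.  -0.9] gap 0.409
shift cm [ 0.45 -0.02  0.38] turn [ 0.001  0.007 -0.003] rows 0.1404920400978283 0.0636551361617278 t 11.57
shift cm [-2.91  7.24  0.41] turn [ 0.001  0.007 -0.003] rows 1.8744130623317934 0.0636551361617278 t 11.57
[ 0.76749219  0.62656697  1.91873163 -1.16036837  0.78847052  1.71666716]
```

View pics/c1.png

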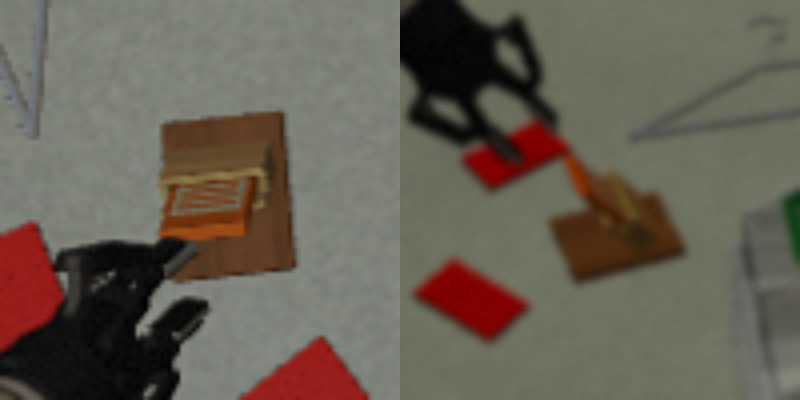

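Run:
```python
from look import *
from opt import gphi
st=avg(5)
for l in(.15,.070): plan(*gphi(SO,l,-25),st)
t=manip.snapshot("top");s=manip.snapshot("side");o=[]
fl,ax,nx=cassette_stand(SO)
P=ap(SO,[fl+l*ax+w*np.array([0,1,0])+h*nx for l in(.052,.096) for w in(-.028,.028) for h in(-.005,.005)])
for c,(x0,y0,w,h) in((t,(140,200,50,50)),(s,(225,140,50,50))):
    uv=proj(c,P);im=cv2.resize(c["frame"][y0:y0+h,x0:x0+w],(400,400),interpolation=2)
    for u in uv:cv2.circle(im,tuple(int(v) for v in((u-[x0,y0]+.5)*8)),3,(255,0,255),1)
    o.append(im)
cv2.imwrite("pics/c2.png",np.hstack(o)[:,:,::-1])
```

```text
std mm [0.15 0.12 0.36] tcp [0.4223 0.3043 0.1584] F [0.  0.1 0.2] gap 0.411
shift cm [-0.16  0.05 -0.15] turn [-0.002 -0.002  0.001] rows 0.05436232097358562 0.02634771093738289 t 11.92
shift cm [-3.55  7.3  -0.17] turn [-0.002 -0.002  0.001] rows 1.9471140631815933 0.02634771093738289 t 11.92
```

View pics/c2.png

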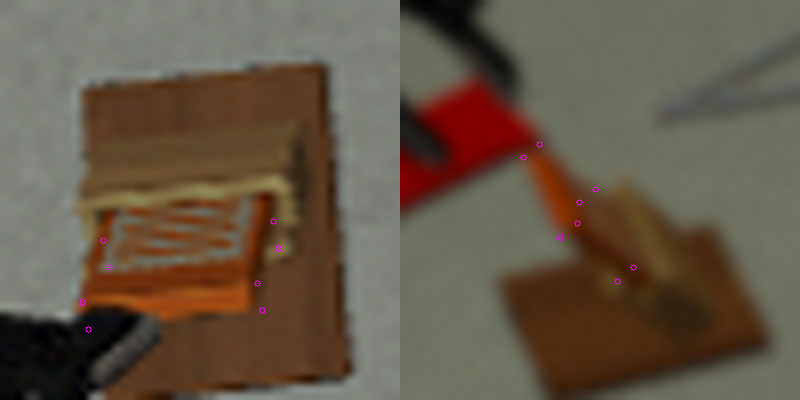

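Run:
```python
from look import *
t=load("top0.npz");a=t["frame"][215:250,140:195]
im=cv2.resize(a,None,fx=14,fy=14,interpolation=cv2.INTER_NEAREST)
for F,in ((SO,),):
    fl,ax,nx=cassette_stand(F)
    P=ap(F,[fl+l*ax+w*np.array([0,1,0])+h*nx for l in(.052,.096) for w in(-.028,.028) for h in(-.005,.005)])
    for u in proj(t,P): cv2.circle(im,tuple(int(v) for v in((u-[140,215]+.5)*14)),3,(255,0,255),1)
cv2.imwrite("pics/c3.png",im[:,:,::-1])
```

```text
(no output)
```

View pics/c3.png

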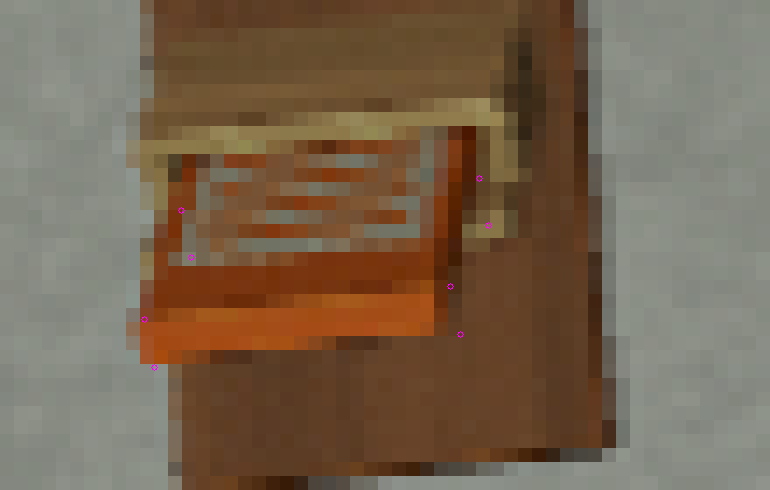

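```bash
echo 'SO=fr(.4980,.3093,0,6.2)' >> h.py
python3 - <<'E'
from look import *
from opt import gphi
st=avg(3)
for l in(.15,.070): plan(*gphi(SO,l,-25),st)
E
```

```text
std mm [0.08 0.11 0.1 ] tcp [0.422  0.3048 0.1585] F [-0.7  0.1  0.1] gap 0.415
shift cm [-0.37 -0.01 -0.11] turn [-0.007  0.008 -0.008] rows 0.09294799200353157 0.11060722841372736 t 12.17
shift cm [-3.7   7.27 -0.13] turn [-0.007  0.008 -0.008] rows 1.955047018697346 0.11060722841372736 t 12.17
```

```bash
python3 -m handwheel '[-0.4,0,-0.1,-0.007,0.008,-0.008,3.0,-1.3,2,-0.1,-0.007,0.008,-0.008,3.0,-2.2,4,-0.1,-0.007,0.008,-0.008,3.0,-3.0,5.7,-0.1,-0.007,0.008,-0.008,3.0,-3.4,6.6,-0.1,-0.007,0.008,-0.008,3.0,-3.7,7.2,-0.1,-0.007,0.008,-0.008,3.0,-3.7,7.2,-0.1,-0.007,0.008,-0.008,3.0,-3.7,7.2,-0.1,-0.007,0.008,-0.008,3.0]'
python3 - <<'E'
from look import *
from opt import gphi
st=avg(4)
plan(*gphi(SO,.07,-25),st)
t=manip.snapshot("top");s=manip.snapshot("side")
cv2.imwrite("pics/c4.png",np.hstack([cv2.resize(t["frame"][200:260,130:190],(400,400)),cv2.resize(s["frame"][140:200,220:280],(400,400))])[:,:,::-1])
E
```

```text
t: 12.83
tcp_pos: [0.4664, 0.3138, 0.0912]
tool_rot: [0.403, -0.226, 0.721, -0.516]
force: [-0.0, 0.6, 0.6]
finger_gap: 0.35
std mm [0.03 0.08 0.15] tcp [0.4663 0.314  0.0918] F [-0.1 -0.   0.3] gap 0.354
shift cm [0.04 0.13 0.02] turn [-0.001  0.002 -0.   ] rows 0.03403142183631769 0.01637055064361515 t 13.03
```

View pics/c4.png

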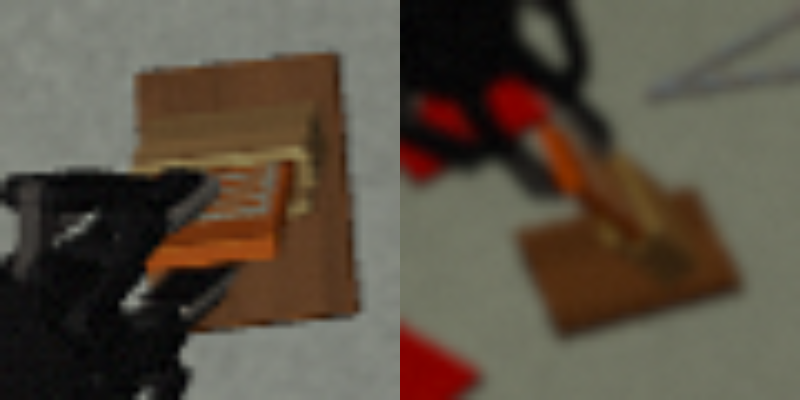

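Fingers straddle the orange cassette. Close, then withdraw along the pocket axis (tool −y·0.906, +x·0.423).

```bash
python3 -m handwheel '[0,0,0,0,0,0,0.6,0,0,0,0,0,0,0.6,0,0,0,0,0,0,0.6,0,0,0,0,0,0,0.6,0,0,0,0,0,0,0.6,0,0,0,0,0,0,0.6]' 50
python3 - <<'E'
from look import *
from opt import gphi
st=avg(3)
plan(*gphi(SO,.07,-25),st)
t=manip.snapshot("top");s=manip.snapshot("side")
cv2.imwrite("pics/c5.png",np.hstack([cv2.resize(t["frame"][200:260,130:190],(400,400)),cv2.resize(s["frame"][140:200,220:280],(400,400))])[:,:,::-1])
E
```

```text
t: 13.63
tcp_pos: [0.4666, 0.314, 0.0916]
tool_rot: [0.403, -0.226, 0.721, -0.517]
force: [-2.9, 1.1, 5.2]
finger_gap: 0.107
std mm [0.   0.01 0.  ] tcp [0.4666 0.314  0.0916] F [-3.4  0.7  5.5] gap 0.112
shift cm [0.05 0.1  0.01] turn [-0.001  0.002  0.   ] rows 0.02670254048843038 0.017555829821211094 t 13.78
```

View pics/c5.png

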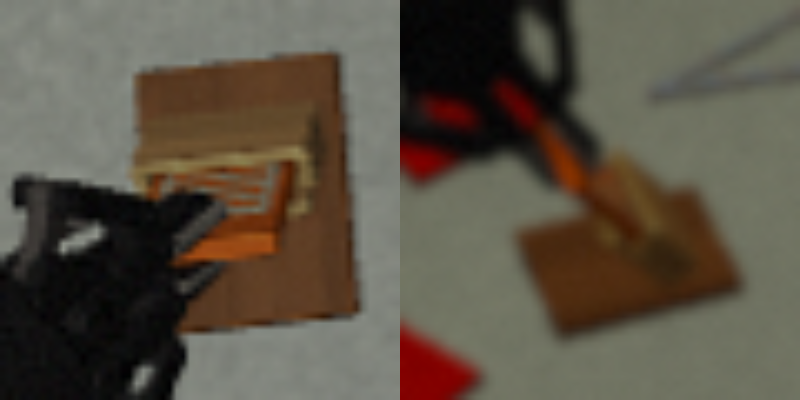

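```bash
python3 - <<'E'
from look import *
st=avg(1);R=Ro.from_quat(st["tool_rot"]).as_matrix()
fl,ax,nx=cassette_stand(SO);b=ap(SO,[fl])[0];Rc=SO[:3,:3]@np.c_[nx,[0,1,0],ax]
B=R.T@(b-st["tcp_pos"]);Rr=R.T@Rc;print("bottom in tool",B.round(4),Rr.round(3).tolist());np.savez("inhand.npz",B=B,Rr=Rr)
E
python3 -m handwheel '[0.6,-1.3,0,0,0,0,0.6,1.2,-2.6,0,0,0,0,0.6,1.8,-3.9,0,0,0,0,0.6,2.4,-5.2,0,0,0,0,0.6,3.0,-6.4,0,0,0,0,0.6,3.0,-6.4,0,0,0,0,0.6,3.0,-6.4,0,0,0,0,0.6]'
python3 - <<'E'
from look import *
st=avg(2)
i=np.load("inhand.npz");B,Rr=i["B"],i["Rr"]
def tgt(d):
    a=np.radians(30);Rc=HO[:3,:3]@np.c_[[np.cos(a),0,np.sin(a)],[0,1,0],[-np.sin(a),0,np.cos(a)]]
    R=Rc@Rr.T;return ap(HO,[np.array([np.sin(a),0,-np.cos(a)])*d])[0]-R@B,R
for d in(-.08,-.02):
    p,R=tgt(d);print(p);plan(p,R,st)
R=Ro.from_quat(st["tool_rot"]).as_matrix();print("up in tool",R[2].round(3))
t=manip.snapshot("top");s=manip.snapshot("side");o=[]
P=[st["tcp_pos"]+R@(B+Rr@np.array([h,w,l])) for h in(-.005,.005) for w in(-.028,.028) for l in(0,.096)]
for c,(x0,y0,w,h) in((t,(120,190,80,80)),(s,(210,120,80,80))):
    uv=proj(c,P);im=cv2.resize(c["frame"][y0:y0+h,x0:x0+w],(400,400),interpolation=2)
    for u in uv:cv2.circle(im,tuple(int(v) for v in((u-[x0,y0]+.5)*5)),3,(255,0,255),1)
    o.append(im)
cv2.imwrite("pics/c6.png",np.hstack(o)[:,:,::-1])
E
```

```text
std mm [0. 0. 0.] tcp [0.4666 0.314  0.0916] F [-3.   1.3  6. ] gap 0.106
bottom in tool [-0.0291  0.0814  0.0001] [[0.002, -0.906, 0.423], [0.001, -0.423, -0.906], [1.0, 0.002, 0.0]]
t: 14.52
tcp_pos: [0.4264, 0.3097, 0.149]
tool_rot: [0.403, -0.226, 0.721, -0.517]
force: [0.1, 0.9, -0.8]
finger_gap: 0.109
std mm [0.03 0.05 0.12] tcp [0.4267 0.3096 0.1485] F [-0.2 -0.1 -0.5] gap 0.109
[0.52652703 0.00930115 0.34379849]
shift cm [33.2   2.03 16.61] turn [-0.151  0.121 -0.111] rows 8.916940817295828 1.7857876328676667 t 14.62
[0.55638385 0.00637366 0.29183696]
shift cm [31.25  7.68 16.04] turn [-0.151  0.121 -0.111] rows 8.622755202825472 1.7857876328676667 t 14.62
up in tool [ 0.347 -0.743  0.573]
```

View pics/c6.png

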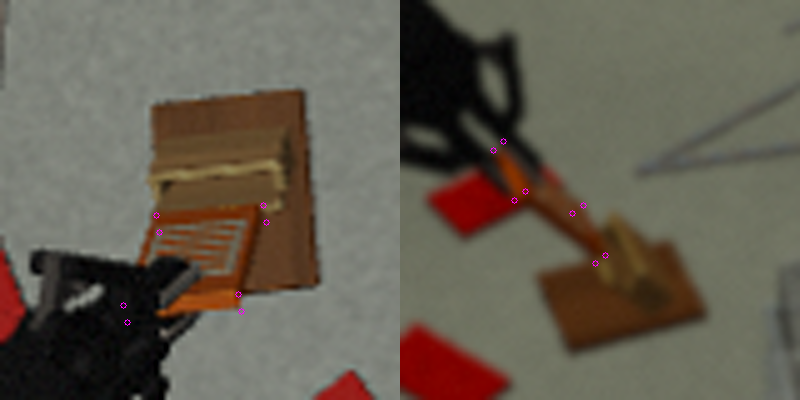

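```bash
python3 -m handwheel '[1,-2.8,2,0,0,0,0.6,2.2,-5.5,4,0,0,0,0.6,3.5,-8.5,6,0,0,0,0.6,5,-11,8,-0.03,0.03,-0.02,0.6,7.5,-13,10.5,-0.07,0.06,-0.05,0.6,11,-12.5,12,-0.1,0.08,-0.08,0.6,14.5,-10.5,13,-0.151,0.121,-0.111,0.6,18,-8,14,-0.151,0.121,-0.111,0.6,21.5,-6,15,-0.151,0.121,-0.111,0.6,25,-3.5,15.5,-0.151,0.121,-0.111,0.6]'
cat > tg.py <<'E'
from look import *
i=np.load("inhand.npz");B,Rr=i["B"],i["Rr"]
def tgt(d,lat=0,th=0):
    a=np.radians(30);Rc=HO[:3,:3]@np.c_[[np.cos(a),0,np.sin(a)],[0,1,0],[-np.sin(a),0,np.cos(a)]]
    R=Rc@Rr.T;return ap(HO,[np.array([np.sin(a),0,-np.cos(a)])*d+np.array([np.cos(a),0,np.sin(a)])*th+np.array([0,lat,0])])[0]-R@B,R
def pic(st,out,boxes,k=1):
    R=Ro.from_quat(st["tool_rot"]).as_matrix()
    t=manip.snapshot("top");s=manip.snapshot("side");o=[]
    P=[st["tcp_pos"]+R@(B+Rr@np.array([h,w,l])) for h in(-.005,.005) for w in(-.028,.028) for l in(0,.096)]
    for c,(x0,y0,w,h) in((t,boxes[0]),(s,boxes[1])):
        uv=proj(c,P);im=cv2.resize(c["frame"][y0:y0+h,x0:x0+w],(400,400),interpolation=2)
        for u in uv:cv2.circle(im,tuple(int(v) for v in((u-[x0,y0]+.5)*400/w)),3,(255,0,255),1)
        o.append(im)
    cv2.imwrite(out,np.hstack(o)[:,:,::-1])
E
python3 - <<'E'
from tg import *
st=avg(1);plan(*tgt(-.08),st);print(st["q"])
E
```

```text
t: 15.55
tcp_pos: [0.4978, 0.1065, 0.3516]
tool_rot: [0.408, -0.287, 0.753, -0.43]
force: [1.2, 0.4, -1.1]
finger_gap: 0.11
std mm [0. 0. 0.] tcp [0.4978 0.0991 0.3508] F [ 0.3 -4.2 -0.3] gap 0.107
shift cm [6.73 5.97 2.91] turn [ 0.003 -0.004  0.011] rows 2.2667631022783 0.09270421939700459 t 15.6
[ 0.2924126   0.23221429  1.8012159  -0.77094195  0.95969448  0.92462498]
```

```bash
python3 -m handwheel '[3,2.5,1.3,0,0,0,0.6,6,5,2.5,0,0,0.01,0.6,6.7,5.9,2.8,0,0,0.01,0.6,6.7,5.9,2.8,0,0,0.01,0.6,6.7,5.9,2.8,0,0,0.01,0.6,6.7,5.9,2.8,0,0,0.01,0.6]'
python3 - <<'E'
from tg import *
st=avg(5);plan(*tgt(-.08),st);plan(*tgt(-.02),st);pic(st,"pics/d1.png",[(235,140,70,70),(265,140,70,70)])
E
```

```text
t: 16.1
tcp_pos: [0.5245, 0.0198, 0.3428]
tool_rot: [0.407, -0.29, 0.75, -0.433]
force: [0.4, 1.6, -0.3]
finger_gap: 0.113
std mm [0.05 0.12 0.14] tcp [0.5247 0.0205 0.3433] F [-0.3  0.3 -0.8] gap 0.107
shift cm [0.96 0.55 0.28] turn [-0.001  0.001 -0.011] rows 0.27332785531461673 0.08658872680902088 t 16.35
shift cm [-1.52  6.01  0.28] turn [-0.001  0.001 -0.011] rows 1.4883254182417411 0.08658872680902088 t 16.35
```

View pics/d1.png

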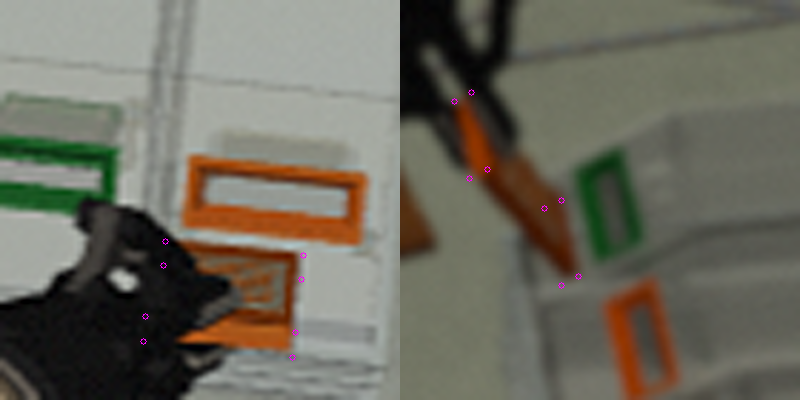

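```bash
python3 -m handwheel '[0.9,0.6,0.3,0,0,-0.011,0.6,0.9,0.6,0.3,0,0,-0.011,0.6,0.2,2.2,0.3,0,0,-0.011,0.6,-0.6,4,0.3,0,0,-0.011,0.6,-1.3,5.6,0.3,0,0,-0.011,0.6,-1.5,6,0.3,0,0,-0.011,0.6,-1.5,6,0.3,0,0,-0.011,0.6,-1.5,6,0.3,0,0,-0.011,0.6]'
python3 - <<'E'
from tg import *
st=avg(6);plan(*tgt(-.02),st);plan(*tgt(.01),st);pic(st,"pics/d2.png",[(245,140,60,60),(275,145,60,60)])
E
```

```text
t: 17.12
tcp_pos: [0.5566, 0.0048, 0.2924]
tool_rot: [0.409, -0.288, 0.753, -0.429]
force: [0.1, 0.0, -0.4]
finger_gap: 0.108
std mm [0.02 0.08 0.15] tcp [0.5566 0.005  0.2932] F [-0.2  0.2 -0.9] gap 0.11
shift cm [-0.16  0.03 -0.1 ] turn [-0.002 -0.001  0.001] rows 0.04571523940425371 0.02041134983030278 t 17.42
shift cm [-1.43  2.75 -0.11] turn [-0.002 -0.001  0.001] rows 0.7435944883245745 0.02041134983030278 t 17.42
```

View pics/d2.png

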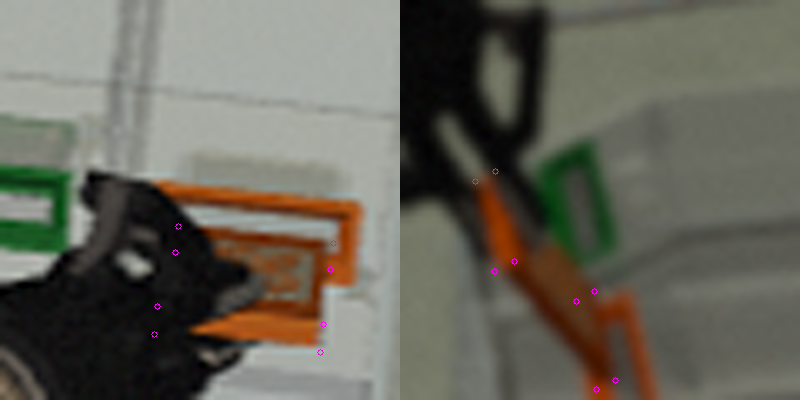

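Run:
```python
from tg import *
t=manip.snapshot("top");st=manip.sense()
x0,y0,w,h=260,160,45,36;k=16
im=cv2.resize(t["frame"][y0:y0+h,x0:x0+w],(w*k,h*k),interpolation=0)
R=Ro.from_quat(st["tool_rot"]).as_matrix()
P=[st["tcp_pos"]+R@(B+Rr@np.array([hh,ww,l])) for hh in(-.005,.005) for ww in(-.028,.028) for l in(0,.096)]
for u in proj(t,P):cv2.circle(im,tuple(int(v) for v in((u-[x0,y0]+.5)*k)),4,(255,0,255),1)
a=np.radians(30);ex=np.array([np.cos(a),0,np.sin(a)])
for u in proj(t,ap(HO,[i*.012*ex+j*np.array([0,.0345,0]) for i in(-1,1) for j in(-1,1)])):cv2.circle(im,tuple(int(v) for v in((u-[x0,y0]+.5)*k)),4,(0,255,255),2)
cv2.imwrite("pics/d3.png",im[:,:,::-1])
```

```text
(no output)
```

View pics/d3.png

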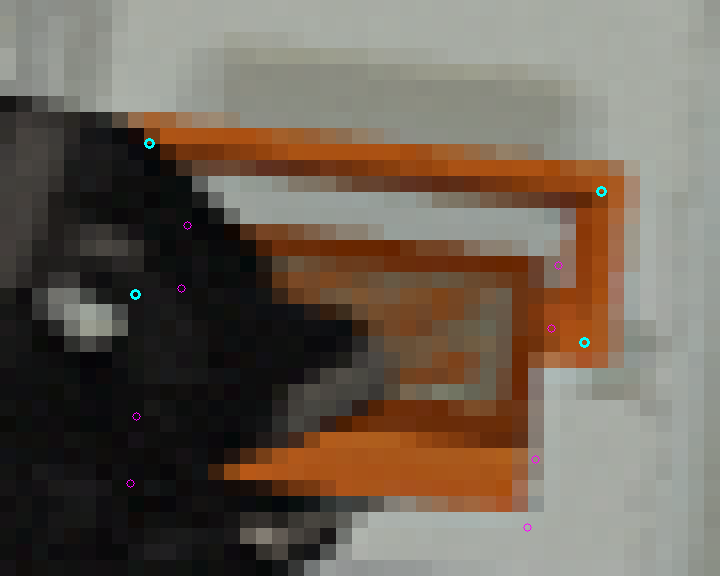

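```bash
python3 -m handwheel '[0,0,-0.1,0,0,-0.015,0.6,-0.4,0.9,-0.1,0,0,-0.015,0.6,-0.8,1.7,-0.1,0,0,-0.015,0.6,-1.2,2.6,-0.1,0,0,-0.015,0.6,-1.2,2.6,-0.1,0,0,-0.015,0.6,-1.2,2.6,-0.1,0,0,-0.015,0.6]'
python3 - <<'E'
from tg import *
st=avg(4);plan(*tgt(.01),st);plan(*tgt(.03),st);pic(st,"pics/d4.png",[(245,140,60,60),(275,145,60,60)])
E
```

```text
t: 18.07
tcp_pos: [0.57, 0.0033, 0.2655]
tool_rot: [0.412, -0.285, 0.755, -0.423]
force: [-0.7, -1.1, -1.2]
finger_gap: 0.108
std mm [0.03 0.05 0.39] tcp [0.57   0.0035 0.2667] F [-0.2  0.2 -0.8] gap 0.11
shift cm [-0.2   0.05  0.06] turn [-0.    -0.     0.016] rows 0.05068564481488203 0.13184493146032356 t 18.27
shift cm [-1.07  1.85  0.06] turn [-0.    -0.     0.016] rows 0.5120578428069998 0.13184493146032356 t 18.27
```

View pics/d4.png

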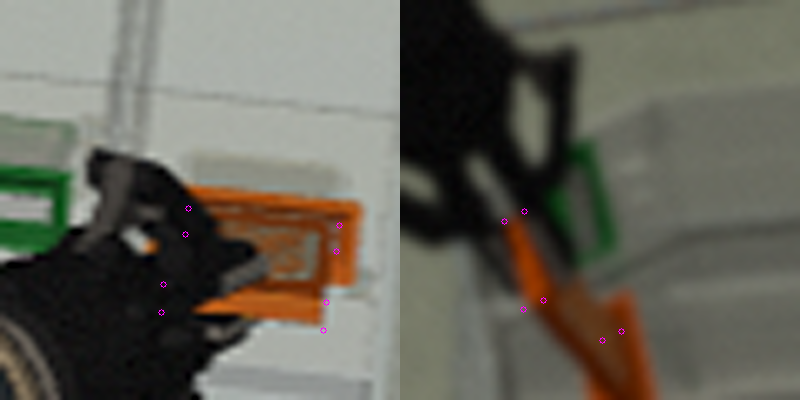

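```bash
python3 -m handwheel '[-0.2,0.45,0,0,0,0,0.6,-0.4,0.9,0,0,0,0,0.6,-0.6,1.35,0,0,0,0,0.6,-0.8,1.8,0,0,0,0,0.6,-0.8,1.8,0,0,0,0,0.6]'
python3 - <<'E'
from tg import *
st=avg(3);plan(*tgt(.03),st)
E
```

```text
t: 18.78
tcp_pos: [0.5799, 0.0018, 0.2487]
tool_rot: [0.411, -0.285, 0.755, -0.423]
force: [0.0, 0.3, -0.3]
finger_gap: 0.106
std mm [0.01 0.04 0.25] tcp [0.5798 0.0018 0.2494] F [-0.2  0.3 -0.7] gap 0.108
shift cm [-0.26  0.02  0.07] turn [ 0.    -0.     0.016] rows 0.06558123828419775 0.1319085123117857 t 18.93
```

```bash
python3 -m handwheel '[-0.2,0.45,0,0,0,0,0.6,-0.4,0.9,0,0,0,0,0.6,-0.6,1.35,0,0,0,0,0.6,-0.75,1.65,0,0,0,0,0.6,-0.75,1.65,0,0,0,0,0.6]'
python3 - <<'E'
from tg import *
st=avg(3);plan(*tgt(.048),st);pic(st,"pics/d5.png",[(245,140,60,60),(275,145,60,60)])
E
```

```text
t: 19.35
tcp_pos: [0.589, 0.0006, 0.2333]
tool_rot: [0.411, -0.285, 0.755, -0.424]
force: [-0.5, 0.5, -1.5]
finger_gap: 0.109
std mm [0.06 0.   0.17] tcp [0.5888 0.0006 0.2338] F [ 0.2  1.7 -0.9] gap 0.114
shift cm [-0.29  0.01  0.06] turn [-0.    -0.     0.016] rows 0.06995843230653533 0.1278140754965701 t 19.5
```

View pics/d5.png

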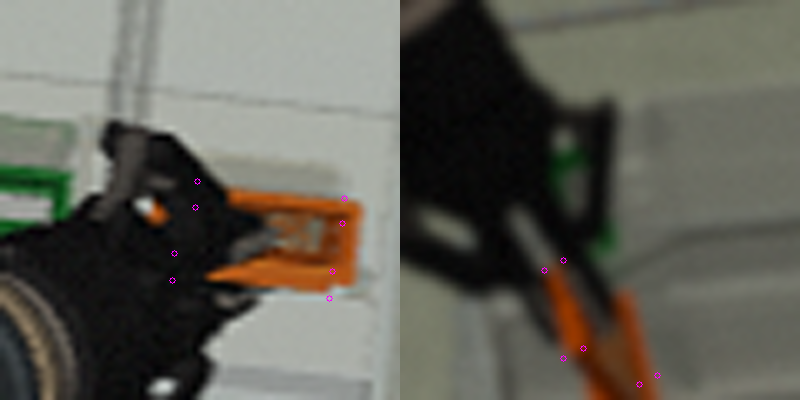

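```bash
python3 -m handwheel '[-0.1,0,0,0,0,0,3,-0.1,0,0,0,0,0,3,-0.1,0,0,0,0,0,3,-0.1,0,0,0,0,0,3,0.3,-0.9,0,0,0,0,3,0.9,-2.2,0,0,0,0,3,1.6,-3.8,0,0,0,0,3,2.4,-5.5,0,0,0,0,3,2.4,-5.5,0,0,0,0,3,2.4,-5.5,0,0,0,0,3]'
python3 - <<'E'
from tg import *
st=avg(3);plan(*slot(HO,-.09),st);pic(st,"pics/d6.png",[(245,140,60,60),(275,145,60,60)])
E
```

```text
t: 20.43
tcp_pos: [0.5592, 0.0061, 0.2876]
tool_rot: [0.41, -0.284, 0.756, -0.424]
force: [-0.4, 0.4, -0.9]
finger_gap: 0.348
std mm [0.04 0.08 0.45] tcp [0.5591 0.0059 0.2861] F [ 0.  -0.1  0. ] gap 0.353
shift cm [0.28 1.22 0.06] turn [-0.002  0.002  0.453] rows 0.30039817393386753 3.621808312350261 t 20.58
```

View pics/d6.png

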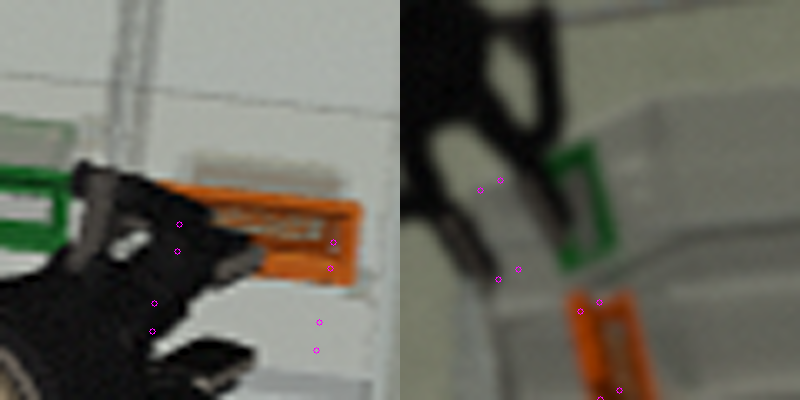

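```bash
python3 -m handwheel '[0.1,0,0,0,0,0.11,0,0.1,0,0,0,0,0.22,0,0.2,0.5,0,0,0,0.34,0,0.3,1,0,0,0,0.453,0,0.3,1.2,0,0,0,0.453,0,0.3,1.2,0,0,0,0.453,0,0.3,1.2,0,0,0,0.453,0]'
python3 - <<'E'
from tg import *
st=avg(4);plan(*slot(HO,-.09),st);plan(*slot(HO,-.017),st);look("o",.1,[(245,140,60,60),(275,145,60,60)],"pics/d7.png")
E
```

```text
t: 21.27
tcp_pos: [0.5632, -0.0035, 0.2771]
tool_rot: [0.336, -0.37, 0.641, -0.582]
force: [-0.0, -0.4, 0.1]
finger_gap: -0.003
std mm [0.23 0.53 0.06] tcp [ 0.5631 -0.0036  0.2772] F [ 0.3 -0.1 -0.2] gap -0.001
shift cm [-0.12 -0.04  0.08] turn [0. 0. 0.] rows 0.036183251704900166 0.0042026173067913055 t 21.47
shift cm [-0.12  7.26  0.09] turn [0. 0. 0.] rows 1.742118651865617 0.0042026173067913055 t 21.47
force [-0.1  0.8  0.1] gap 0.003 q [-0.24  0.27  1.92  0.17  0.43 -0.28]
```

View pics/d7.png

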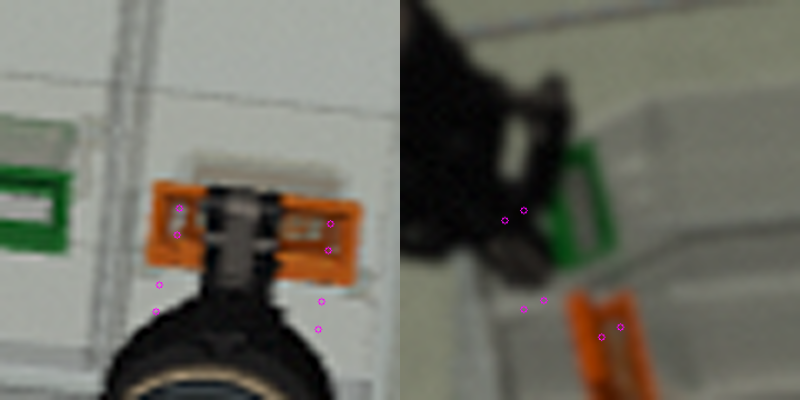

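Cassette sits in the orange slot; push its end along the slot axis.

```bash
python3 -m handwheel '[-0.1,1.5,0.1,0,0,0,0,-0.1,3,0.1,0,0,0,0,-0.1,4,0.1,0,0,0,0,-0.1,4.6,0.1,0,0,0,0,-0.1,5.1,0.1,0,0,0,0,-0.1,5.6,0.1,0,0,0,0,-0.1,6.1,0.1,0,0,0,0,-0.1,6.5,0.1,0,0,0,0,-0.1,6.5,0.1,0,0,0,0]'
python3 - <<'E'
from tg import *
st=avg(3);plan(*slot(HO,-.017),st);look("o",.1,[(245,140,60,60),(275,145,60,60)],"pics/d8.png")
E
```

```text
t: 22.32
tcp_pos: [0.5965, -0.0047, 0.2215]
tool_rot: [0.336, -0.37, 0.641, -0.582]
force: [-1.0, 0.4, -0.1]
finger_gap: 0.001
std mm [0.   0.01 0.18] tcp [ 0.5964 -0.0047  0.2221] F [-0.2  0.2  0. ] gap -0.005
shift cm [ 0.09  0.83 -0.04] turn [-0.001  0.002 -0.   ] rows 0.19931700923349147 0.01780646868852378 t 22.47
force [ 0.1  0.7 -0.4] gap 0.0 q [-0.23  0.41  1.91  0.21  0.31 -0.32]
```

View pics/d8.png

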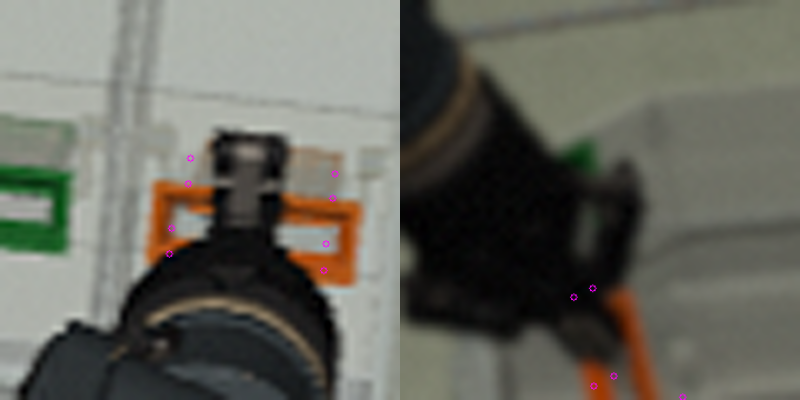

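Slot is empty and no force remains, so it has gone through. Retract and check both.

```bash
python3 -m handwheel '[0,-4,0,0,0,0,0,0,-8,0,0,0,0,0,0,-11,0,0,0,0,0,3,-12,-1,0,0,0,0,7,-13,-5,0,0,0,0,11,-14,-8,0,0,0,0,13,-14,-9,0,0,0,0,13,-14,-9,0,0,0,0,13,-14,-9,0,0,0,0]'
python3 - <<'E'
from tg import *
st=avg(4)
t=manip.snapshot("top");s=manip.snapshot("side");np.savez("t9.npz",**t);np.savez("s9.npz",**s)
cv2.imwrite("pics/e1.png",np.hstack([cv2.resize(t["frame"][90:215,210:320],(400,455)),cv2.resize(s["frame"][150:260,275:370],(393,455))])[:,:,::-1])
cv2.imwrite("pics/e2.png",t["frame"][:,:,::-1])
for n,b in(("top",t),("side",s)):
    a=load(n+"0.npz")["frame"]
    for nm,P in(("bauble",[.433,.035,.06]),):
        pass
d=cv2.absdiff(load("top0.npz")["frame"],t["frame"]).max(2)
for nm,(x,y,w,h) in dict(dish=(245,230,45,45),hanger=(60,90,75,130),shoe=(435,150,35,85)).items(): print(nm,(d[y:y+h,x:x+w]>40).sum())
E
```

```text
t: 23.32
tcp_pos: [0.435, -0.122, 0.2982]
tool_rot: [0.335, -0.37, 0.643, -0.58]
force: [0.1, -0.9, 0.2]
finger_gap: 0.001
std mm [0.49 0.64 0.11] tcp [ 0.4366 -0.1203  0.2987] F [-0.  -0.2  0.1] gap -0.001
dish 0
hanger 0
shoe 0
```

View pics/e1.png

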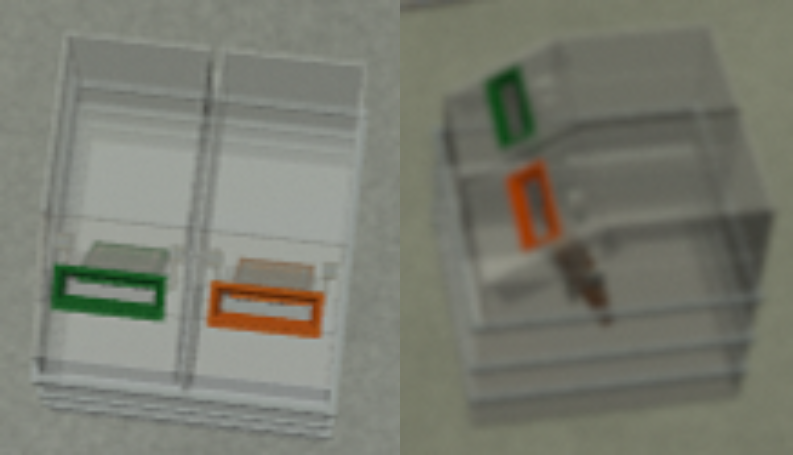

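View pics/e2.png

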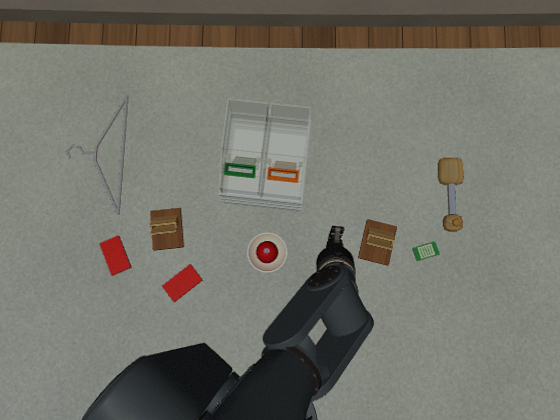

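Run:
```python
from h import *
s=load("s9.npz");t=load("t9.npz")
Hi=np.linalg.inv(HO)
def pl(c,uv,yp,H):
    o,d=ray(c,uv);Hi=np.linalg.inv(H);o=Hi[:3,:3]@o+Hi[:3,3];d=d@Hi[:3,:3].T
    return o+d*((yp-o[1])/d[:,1])[:,None]
x0,y0,w,h=300,190,50,50
a=s["frame"][y0:y0+h,x0:x0+w];b=load("side0.npz")["frame"][y0:y0+h,x0:x0+w]
cv2.imwrite("pics/e3.png",np.hstack([cv2.resize(b,(400,400),interpolation=2),cv2.resize(a,(400,400),interpolation=2)])[:,:,::-1])
d=cv2.absdiff(s["frame"],load("side0.npz")["frame"]).max(2)
m=np.zeros_like(d);m[150:250,285:365]=d[150:250,285:365]>18
n,l,stt,cen=cv2.connectedComponentsWithStats(m)
for i in range(1,n):
    if stt[i,4]>8:
        uv=np.argwhere(l==i)[:,::-1];print(stt[i],cen[i])
        print(pl(s,[cen[i]],-.028,HO).round(3),pl(s,[cen[i]],0,HO).round(3),"G",pl(s,[cen[i]],0,HG).round(3))
dt=cv2.absdiff(t["frame"],load("top0.npz")["frame"]).max(2)
m=np.zeros_like(dt);m[95:212,215:315]=dt[95:212,215:315]>12
n,l,stt,cen=cv2.connectedComponentsWithStats(m)
for i in range(1,n):
    if stt[i,4]>8: print("top",stt[i],cen[i],onplane(t,[cen[i]],.1).round(3))
```

```text
[307 181   6   5  21] [309.61904762 182.9047619 ]
[[-0.001 -0.028  0.099]] [[0.006 0.    0.07 ]] G [[ 0.031  0.    -0.04 ]]
[312 201  15  29 191] [319.17277487 215.68062827]
[[ 0.038 -0.028 -0.052]] [[ 0.045  0.    -0.086]] G [[ 0.074  0.    -0.213]]
[306 219   5   4  15] [307.93333333 220.6       ]
[[ 0.003 -0.028 -0.071]] [[ 0.01   0.    -0.105]] G [[ 0.035  0.    -0.234]]
top [226 154   5   9  21] [228.19047619 156.95238095] [[0.679 0.137 0.1  ]]
top [231 156  31  13 210] [246.95714286 160.42857143] [[0.67  0.088 0.1  ]]
top [266 158   6   9  36] [268.86111111 161.38888889] [[0.668 0.03  0.1  ]]
top [274 160  23  10 166] [285.56024096 164.62650602] [[ 0.66  -0.014  0.1  ]]
top [298 162   5   9  30] [300.         165.36666667] [[ 0.659 -0.053  0.1  ]]
top [230 165  23   5  58] [241.46551724 167.27586207] [[0.652 0.102 0.1  ]]
top [272 170  24   5  59] [283.55932203 171.81355932] [[ 0.641 -0.009  0.1  ]]
top [255 175   4   6  20] [256.5  177.45] [[0.625 0.061 0.1  ]]
top [265 176   5   6  14] [266.5 179.5] [[0.619 0.035 0.1  ]]
top [296 180   5   5  16] [298.4375 182.1875] [[ 0.613 -0.049  0.1  ]]
```

View pics/e3.png

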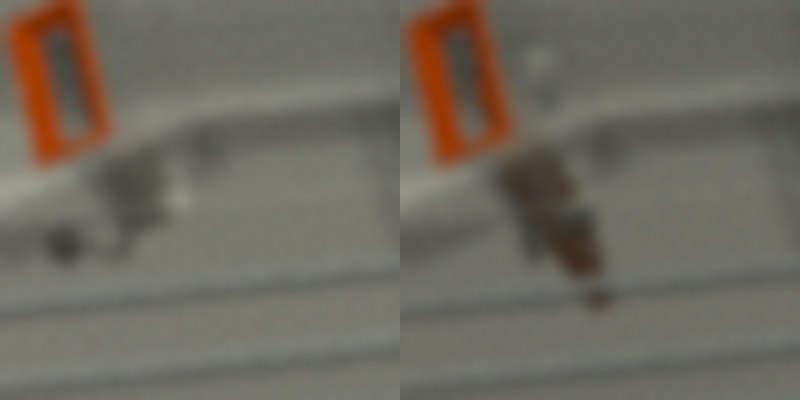

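Run:
```python
from h import *
s=load("s9.npz");t=load("t9.npz");a=np.radians(30);o=[]
ax=np.array([np.sin(a),0,-np.cos(a)]);nx=np.array([np.cos(a),0,np.sin(a)])
for c,(x0,y0,w,h) in((t,(220,145,90,60)),(s,(285,160,60,75))):
    k=400/w;im=cv2.resize(c["frame"][y0:y0+h,x0:x0+w],(400,int(h*k)),interpolation=2)
    for F in(HG,HO):
        P=ap(F,[ax*l+nx*n+np.array([0,y,0]) for l in(.034,.130) for n in(-.005,.005) for y in(-.028,.028)])
        for u in proj(c,P):cv2.circle(im,tuple(int(v) for v in((u-[x0,y0]+.5)*k)),3,(255,0,255),1)
    im=np.pad(im,((0,500-im.shape[0]),(0,0),(0,0)));o.append(im)
cv2.imwrite("pics/e4.png",np.hstack(o)[:,:,::-1])
```

```text
(no output)
```

View pics/e4.png

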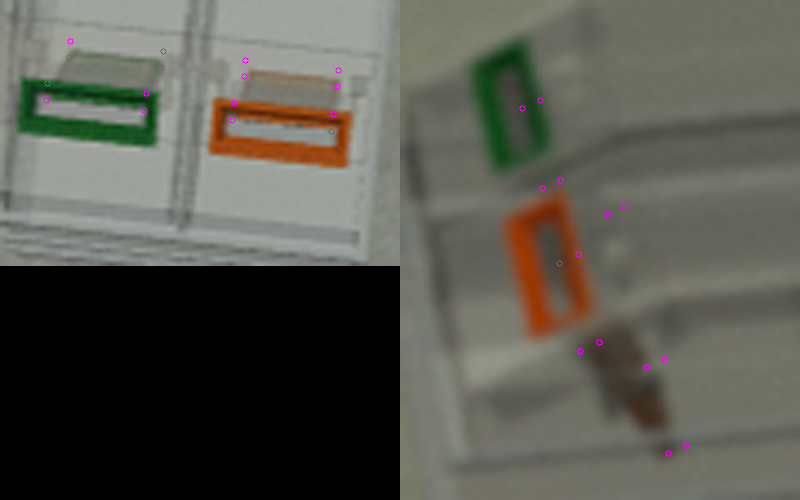

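```bash
python3 -c "
from station import manip
s=manip.sense();print(s['t'],s['force'],abs(s['qd']).max());manip.sign_off()"
```

```text
23.6167 [0.16853057 0.60389494 0.76817221] 0.0029082946126285244
the job is handed in; nothing more can be done
```

Both cassettes were posted through the slots of their own colour, pushed past the flaps, and the job was handed in at 23.6 s of the 67 s allowed. No verdict was reported.

- **Choice:** I took the two cassettes standing in the stands, green at top-camera pixel (380, 243) and orange at (163, 231). I left the small flat green card at (426, 251) and the two red ones at (115, 255) and (182, 282).
- **Green:** gripped by its faces along its length, inserted about 69 mm, let go onto the flap and pushed with shut fingers until it dropped through.
- **Orange:** a straight grasp would have passed the range of joint 4, so the tool was turned 25° in the cassette's own plane. The camera showed it sitting about 1° askew in the hand with its lower end 2 to 4 mm to the left of where I expected. I corrected for that before inserting. A sideways force of about 1.7 N built up at the last step in and went away on release.

**Last checks:**
- Both slots are empty.
- The orange cassette's lower end shows in the side view where it would be if standing on the compartment floor. That puts its centre about 73 mm below the mouth, 8 mm inside the nearer limit, with about 35 mm of slot free above it.
- The green one matches the same pose in the top view. The side view gave no clear sight of it, so its resting height is less certain.
- The top view shows no change at the dish with its bauble, the hanger or the shoe tree. The robot stands clear of everything, at rest.
- No check failed. The only disagreements were 1 to 4 mm between predicted and seen cassette edges.

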